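# Load and tip a batch of bulbs into the planting crate

### The job

First clear the green brush out of the black crate that stands under the tipping tray and lay it on the dark rubber mat. Then lift the golden bulbs out of the wooden basket onto the aluminium pan until all of them lie there together, leaving the purple bulb in the basket, and press the red tab right down so that the pan tips up and the bulbs slide off into the crate (do not lift the pan by hand). Last, let the pan go back down, lay the yellow plant marker in the crate with all the golden bulbs, and leave the other things on the bench where they are.

Things in the scene. Friction and masses are not known exactly. Their poses are not given: they have to be found in the camera images.
- gold1: golden-yellow onion-shaped bulb, round, 44 mm across at its widest, a flat base 28 mm across, 37 mm high plus a thin 10 mm look-only neck; about 50 g. Origin on its axis at the widest height, 18 mm above its base; z points along the axis to the neck. It starts standing in the basket. May be absent
- gold2: golden-yellow onion-shaped bulb, round, 44 mm across at its widest, a flat base 28 mm across, 37 mm high plus a thin 10 mm look-only neck; about 50 g. Origin on its axis at the widest height, 18 mm above its base; z points along the axis to the neck. It starts standing in the basket. May be absent
- gold3: golden-yellow onion-shaped bulb, round, 44 mm across at its widest, a flat base 28 mm across, 37 mm high plus a thin 10 mm look-only neck; about 50 g. Origin on its axis at the widest height, 18 mm above its base; z points along the axis to the neck. It starts standing in the basket. May be absent
- gold4: golden-yellow onion-shaped bulb, round, 44 mm across at its widest, a flat base 28 mm across, 37 mm high plus a thin 10 mm look-only neck; about 50 g. Origin on its axis at the widest height, 18 mm above its base; z points along the axis to the neck. It starts standing in the basket. May be absent
- gold5: golden-yellow onion-shaped bulb, round, 44 mm across at its widest, a flat base 28 mm across, 37 mm high plus a thin 10 mm look-only neck; about 50 g. Origin on its axis at the widest height, 18 mm above its base; z points along the axis to the neck. It starts standing in the basket. May be absent
- purple: dark purple bulb of the same shape and size as the golden ones, origin alike; stands in the basket among them and must stay in it
- basket: fixed slatted wooden basket, 320 (x) x 260 (y) x 40 mm high, open on top, walls and floor 6 mm; origin under its centre at bench height. Bulbs stand about 82 mm apart in it
- pan: aluminium pan of the tipping tray. Its frame lies in the floor's upper face: x across, y from the open pouring lip to the back wall, z out of the floor. Floor 180 mm wide inside (x -90 to 90), from the open lip at y = -45 to the back wall at y = 150; side and back walls 5 mm thick and 22 mm high. Origin on the pivot line. At rest the floor falls 0.06 rad towards the back wall and lies about 150 mm above the bench at the origin
- tipper (a joint): angle of the pan about its pivot (rad): 0 at rest (pan down), 0.95 fully tipped (tab down, back wall up, lip low). The pan's weight brings it back to 0 when the tab is let go. About 3 to 6 N on the tab tips a loaded pan; bulbs slide off by about 0.75
- pivot (a point): fixed point on the pivot axis, 150 mm above the bench, in the middle of the tray's width. The axis runs along the pan's x
- tab_top (a point): middle of the top face of the red press tab (40 x 40 x 8 mm), 120 mm from the pivot axis on the lip's side, 135 mm to the pan's -x side. At rest it stands about 208 mm above the bench, its face leaning 0.5 rad down towards the pivot; at full tip it has come down 110 mm, on an arc about the axis. Its z axis is the normal of the face
- crate: fixed black plastic crate under the lip, 220 (x) x 230 (y) x 55 mm high, walls and floor 5 mm, open on top; origin under its centre at bench height, x and y parallel to the pan's. The lip overhangs its +y edge by about 20 mm at 150 mm height, and the tab hangs over its -x wall
- brush: loose bench brush, green back 120 x 34 x 16 mm on top of pale bristles 110 x 26 mm, 34 mm high in all, stiff; origin in the middle, 16 mm above the underside; x along its length, z up when it stands on its bristles. Starts in the crate, towards the end away from the pan
- mat: fixed dark rubber mat, 110 (x) x 170 (y) x 5 mm, on the bench; origin under its centre at bench height
- marker: loose yellow plastic plant marker lying flat on the bench, 12 mm thick: a stem 18 mm wide reaching 50 mm to -x of the origin and 25 mm to +x, then a head 36 mm wide up to 60 mm to +x; origin at mid thickness; 30 g
- clay_pot: bystander: small terracotta pot 64 mm across, 60 mm high, in front of the tipping tray; origin under it
- sprayer: bystander: green bottle 68 mm across, 160 mm high, beyond the tipping tray; origin under it
- jar: bystander: glass jar 66 mm across, 90 mm high, beyond the tipping tray; origin under it
- twine: bystander: cork-brown twine spool 68 mm across, 60 mm high, to the right of the crate; origin under it
- trowel: bystander: flat wooden-handled hand tool 240 mm long lying on the bench left of the basket; origin under it

How it is judged:
By the outcome, as a careful person would: the job done as asked, in the order asked, and still so for the second after the job is handed in, with the robot touching nothing.
Of gold1, gold2, gold3, gold4, gold5 only 3 to 5 are there at a start; the rules pass over those that are not, and their reading is None.
At some moment in a run one of gold1, gold2, gold3, gold4, gold5, marker may be knocked a few centimetres aside while the robot is not near it.
Once in a run the grip may slacken for a moment while it holds something.
It also fails if it takes over 210 s, if anything falls off the work surface, if the arm or the gripper's body presses on something with over 40 N, if the wrist force passes 120 N, or if a joint passes its speed limit or range.

### The arm

A 7-joint arm with a two-finger parallel gripper is mounted at the origin on the work surface. World frame = base frame: x ahead of the robot, y to its left, z up, the work surface at z = 0. Lengths are in m, angles in rad, forces in N, time in s.
With the tool pointing down it reaches from about 0.4 to 0.85 m from the base axis. Payload 10.4 kg.
Tool frame: the origin (TCP) lies between the finger pads; the fingertips stand tcp_to_tips ahead of it and the grasp point (between the pads) lies 8 mm behind it (tcp_to_tips is the distance from the TCP to the fingertips, in m); z points along the fingers, y is the line along which they close (so a half turn about z gives the same grasp; the last joint's range is limited). The gripper opens to 85 mm and grips with 20 to 120 N. Pads are 22 mm wide; open, the fingers measure 114 mm over their backs; the gripper's body (76 mm by 85 mm) begins 54 mm behind the grasp point. The pads swing forward as they close: fully open they stand 13 mm farther back than shut.
Start: joints at [-1.23, 0.332, -0.065, 1.46, 0.022, 1.35, -0.088], TCP at [0.222, 0.584, 0.242] pointing down, gripper open.
Joint ranges: [-2.6, 2.6], [-0.5, 2.12], [-1.47, 1.34], [0.16, 2.42], [-1.27, 4.41], [0.06, 2.06], [-2.6, 2.6]. Speed limits (rad/s): [2.22, 2.22, 2.79, 2.79, 3.14, 3.14, 3.14].

### API

Orientations are given as a unit quaternion [x, y, z, w].
In Python, from workcell import * gives the robot as it stands.
- The arm moves only by the tool apply_moves, never from a script. Its argument "rows" is a list of rows, each an object of numbers: "x", "y", "z": the shift along the tool's x, y, z in mm; "ax", "ay", "az": the turn, a rotation vector about the tool's x, y, z in degrees; "gripper": the closure, from 0 (fully open) to 1 (shut). A call has 1 to 5 rows; each row shifts and turns the commanded pose from where the row before left it, along the tool's axes as they then stand; what a row does not reach is not made up. A row lasts 1/12 s, in which the tool goes at most 41.7 mm and 7.16 degrees, less where a joint would pass 70% of its speed; a pose out of reach is approached as far as the arm can. A call with a gripper value outside its range is refused whole. The fingers move at their own pace and stop on an object; "newtons" is the grip in N (left out, the last holds). Time passes only in rows, so rows that do not move let the fingers close. It gives the time, the measured TCP pose, the force, the opening and the grip force at its end, in the units of the state.
- get_obs(): the state, without advancing time (a new reading comes with each control period).
- camera(name): name is "scene" or "top" or "wrist"; returns a dict with "color" (420x560x3 uint8, red, green, blue), "fov_y" (degrees; the focal length in pixels is half the picture's height over the tangent of half this angle, whatever the lens; pixels are square), "cx", "cy" (the principal point, pixels), "rvec" (rotation vector, rad) and "tvec" (3), from world to camera coordinates, as OpenCV has them. Camera axes: x right, y down, z forward; pixel columns grow to the right and rows downward; lengths in m; the calibration is good to about 2 mm. The wrist camera is an equidistant fisheye: a pixel r from the principal point sees the ray r / f radians off the axis. A picture is of the moment at which its call begins. There is no depth.
- hand_in(): hands the job in; it is judged then, once.
The state is a dict: "clock": time; "joint_pos": joint angles; "joint_velocities": joint speeds; "tau": joint torques, N m; "position": TCP position; "ee_rot": TCP orientation; "ft_force": force on the tool from outside, world axes, zero at the start; "torque": the same for the moment, N m; "grip_width": opening from 0.0 (shut) to 1.0 (fully open); "grasp_force": force on a finger pad.
Only numpy, scipy, OpenCV 4.12 (cv2) and the standard library are available. Lean on these libraries where they do the work, as an engineer would, in place of code of your own. Each camera call takes 0.05 s, during which the arm holds its last target. There are 200 camera calls.

## Working session

There is one attempt and no reset: what is moved stays moved. The work goes in short steps, Python scripts to look and compute and a tool call to move; the robot and the scene stay as the last step left them, time stands still between calls to the robot, and variables do not carry over. Pictures are saved under pics/ and viewed, at most 14 in all, crops included, and the job is handed in when it is done.

Besides the shell and the picture viewer there is one more tool, called after "Emit:" as name(argument=value, ...) on one line, values as JSON. apply_moves: Moves the arm, as the interface text tells. Its arguments: {"type":"object","properties":{"rows":{"type":"array","items":{"type":"object","properties":{"x":{"type":"number"},"y":{"type":"number"},"z":{"type":"number"},"ax":{"type":"number"},"ay":{"type":"number"},"az":{"type":"number"},"gripper":{"type":"number"}}}},"newtons":{"type":"number"}},"required":["rows"]}

```bash
ls; mkdir -p pics; python3 - <<'E'
from workcell import *
import cv2
o=get_obs()
print({k:(v if not hasattr(v,'round') else v) for k,v in o.items()})
for n in("scene","top"):
    c=camera(n); cv2.imwrite(f"pics/{n}0.png",cv2.resize(c["color"][:,:,::-1],(800,600),interpolation=cv2.INTER_CUBIC))
    print(n,{k:v for k,v in c.items() if k!="color"})
try: print(tcp_to_tips)
except Exception as e: print(e)
E
```

```text
pics
{'clock': 0.0, 'joint_pos': array([-1.22961903,  0.33290791, -0.06470201,  1.46097427,  0.02159351,
        1.34991256, -0.08852775]), 'joint_velocities': array([-1.13702350e-04, -9.48393977e-05, -1.38768229e-03, -9.14962396e-04,
        4.62600907e-04,  5.48291131e-04, -2.06697026e-04]), 'tau': array([ 5.38031909e-04, -6.25445580e+01,  4.94750915e-02, -3.91595435e+01,
        1.62256847e-02,  9.99780226e-03,  7.74482669e-05]), 'position': array([0.22224672, 0.58374378, 0.2414777 ]), 'ee_rot': array([ 1.80890085e-01,  9.83503030e-01, -7.46085856e-04, -1.04665776e-04]), 'ft_force': array([-1.45375676,  0.44809877,  0.17271888]), 'torque': array([ 0.08027272, -0.01686674,  0.02620316]), 'grasp_force': 0.0, 'grip_width': 0.9984332875826759}
scene {'fov_y': 57.84201396755696, 'cx': 274.46637150003863, 'cy': 202.03777009778378, 'rvec': array([ 2.22607104,  1.01286009, -0.38983415]), 'tvec': array([-0.39864155, -0.20622224,  1.45517376])}
top {'fov_y': 49.20626789155266, 'cx': 279.10833700181723, 'cy': 207.5166085098043, 'rvec': array([ 2.17766116, -2.1208213 ,  0.17486907]), 'tvec': array([0.01232513, 0.59992943, 1.27377139])}
0.011
```

View pics/scene0.png

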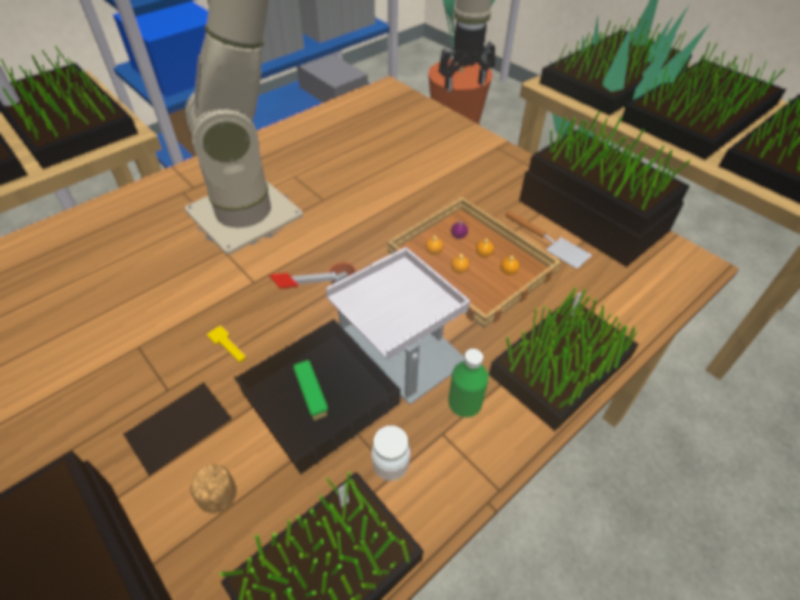

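View pics/top0.png

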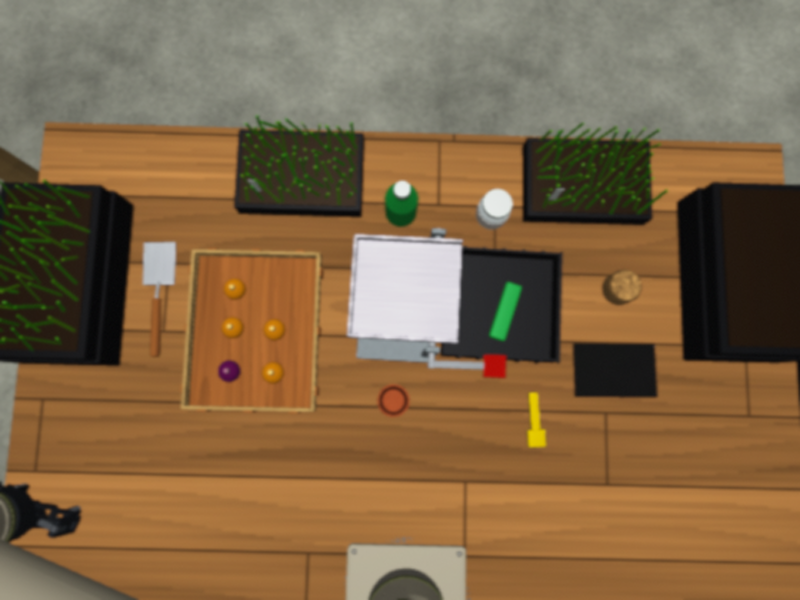

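The pictures show four golden bulbs, at top-view (235,288), (232,327), (274,329) and (273,372), and the purple one at (229,371). The brush is at (506,311), the mat at (615,370), the marker at (536,420) and the tab at (495,366). The pan spans (348–463, 236–342).

```bash
cat > h.py <<'E'
from workcell import *
import cv2, numpy as np
from scipy.spatial.transform import Rotation as R
def ray(c,u,v):
    f=210/np.tan(np.radians(c["fov_y"])/2); d=np.array([(u-c["cx"])/f,(v-c["cy"])/f,1.])
    if c.get("fish"):
        r=np.hypot(d[0],d[1]); d=np.array([d[0]/r*np.sin(r),d[1]/r*np.sin(r),np.cos(r)])
    M=R.from_rotvec(c["rvec"]).as_matrix(); return -M.T@c["tvec"], M.T@d
def px(c,u,v,z):   # pixel in 560x420, plane height z
    o,d=ray(c,u,v); return (o+d*(z-o[2])/d[2]).round(4)
def proj(c,p):
    f=210/np.tan(np.radians(c["fov_y"])/2); q=R.from_rotvec(c["rvec"]).as_matrix()@np.array(p)+c["tvec"]
    return f*q[0]/q[2]+c["cx"],f*q[1]/q[2]+c["cy"]
def cam(n):
    c=camera(n); c["fish"]=(n=="wrist"); return c
def blobs(c,lo,hi,amin=15):
    h=cv2.cvtColor(c["color"],cv2.COLOR_RGB2HSV); m=cv2.inRange(h,np.array(lo),np.array(hi))
    n,_,s,ce=cv2.connectedComponentsWithStats(m)
    return [(tuple(ce[i].round(1)),int(s[i,4])) for i in range(1,n) if s[i,4]>=amin], m
GOLD=((12,150,120),(22,255,255)); 
def save(c,name,crop=None,k=2):
    a=c["color"][:,:,::-1]
    if crop: a=a[crop[1]:crop[3],crop[0]:crop[2]]
    cv2.imwrite("pics/"+name,cv2.resize(a,None,fx=k,fy=k,interpolation=cv2.INTER_CUBIC))
def rel(p,q=None):  # mm shift in tool frame to reach p
    o=get_obs(); r=R.from_quat(o["ee_rot"]); return (r.inv().apply(np.array(p)-o["position"])*1000).round(1)
E
python3 - <<'E'
from h import *
t=cam("top");s=cam("scene");k=.7
for n,pts,z in [("gold",[(235,288),(232,327),(274,329),(273,372),(229,371)],.03),("pan",[(355,236),(463,239),(459,342),(348,338)],.165),
 ("crate",[(561,254),(558,361)],.055),("mat",[(574,344),(655,344),(657,396),(577,396)],.005),("brush",[(514,284),(500,338)],.039),
 ("marker",[(534,394),(537,446),(536,430)],.012),("tab",[(495,366)],.208),("basket",[(191,251),(321,252),(315,409),(182,407)],.04),("pot",[(393,400)],.06),("jar",[(496,200)],.09),("spr",[(402,188)],.16),("twine",[(625,284)],.06)]:
    print(n,[px(t,u*k,v*k,z)[:2].tolist() for u,v in pts])
for n,lo,hi in [("gold",*GOLD),("green",(55,120,80),(75,255,255)),("red",(0,200,120),(4,255,255)),("yellow",(24,180,150),(32,255,255)),("purple",(135,80,30),(172,255,150))]:
    for nm,c in(("top",t),("scene",s)): print(n,nm,blobs(c,lo,hi)[0])
E
```

```text
gold [[0.6098, 0.3611], [0.5302, 0.3621], [0.5284, 0.2776], [0.4423, 0.2749], [0.4421, 0.3625]]
pan [[0.6921, 0.1133], [0.6922, -0.0869], [0.5009, -0.0817], [0.5028, 0.1192]]
crate [[0.6938, -0.2979], [0.4777, -0.2894]]
mat [[0.5163, -0.3357], [0.5208, -0.5035], [0.4147, -0.504], [0.4105, -0.3403]]
brush [[0.6323, -0.2055], [0.5216, -0.1772]]
marker [[0.4123, -0.251], [0.3095, -0.2564], [0.3409, -0.2546]]
tab [[0.4573, -0.1403]]
basket [[0.6819, 0.4525], [0.6873, 0.1888], [0.3719, 0.187], [0.3693, 0.4474]]
pot [[0.3934, 0.0343]]
jar [[0.7921, -0.1601]]
spr [[0.7885, 0.0285]]
twine [[0.6349, -0.4246]]
gold top [((np.float64(282.6), np.float64(290.4)), 105094), ((np.float64(285.2), np.float64(95.2)), 179), ((np.float64(341.7), np.float64(96.9)), 159), ((np.float64(495.8), np.float64(117.5)), 2866), ((np.float64(177.9), np.float64(231.4)), 8636)]
gold scene [((np.float64(335.9), np.float64(182.1)), 2982), ((np.float64(366.7), np.float64(155.6)), 154), ((np.float64(290.1), np.float64(172.1)), 19), ((np.float64(158.6), np.float64(239.9)), 139)]
green top [((np.float64(280.4), np.float64(141.7)), 259), ((np.float64(353.4), np.float64(217.5)), 520)]
green scene [((np.float64(448.5), np.float64(23.5)), 36), ((np.float64(463.0), np.float64(46.2)), 490), ((np.float64(432.3), np.float64(46.3)), 102), ((np.float64(216.9), np.float64(271.1)), 501), ((np.float64(328.7), np.float64(271.6)), 580)]
red top [((np.float64(345.9), np.float64(255.5)), 223)]
red scene [((np.float64(197.8), np.float64(196.0)), 87)]
yellow top [((np.float64(374.4), np.float64(296.4)), 318)]
yellow scene [((np.float64(157.7), np.float64(239.3)), 216)]
purple top [((np.float64(159.8), np.float64(259.4)), 156)]
purple scene [((np.float64(321.3), np.float64(160.8)), 78)]
```

```bash
cat >> h.py <<'E'
def plan(p,alpha=None,step=35):
    """print tool-frame shift to p, row count, az turn (tool x at angle alpha, tool down)"""
    o=get_obs(); r=R.from_quat(o["ee_rot"]); s=rel(p); x=r.as_matrix()[:,0]; a=np.degrees(np.arctan2(x[1],x[0]))
    n=int(np.ceil(np.linalg.norm(s)/step)); print("pos",o["position"].round(4),"alpha",a.round(1),"shift",s,"n",n,"per row",(s/max(n,1)).round(1),end=" ")
    tz=r.as_matrix()[:,2]; print("tilt",tz.round(3)[:2],"F",o["ft_force"].round(1),"w",round(o["grip_width"],3),"gf",round(o["grasp_force"],1),"t",round(o["clock"],1),"j",o["joint_pos"].round(2))
    if alpha is not None: d=-((alpha-a+180)%360-180); print("az",round(d,1),"shift after turn",R.from_rotvec([0,0,np.radians(-d)]).apply(s).round(1))
E
python3 - <<'E'
from h import *
t=cam("top");s=cam("scene")
_,m=blobs(t,(55,120,80),(75,255,255)); m[:,:300]=0
ys,xs=np.nonzero(m); P=np.array([px(t,u,v,.039)[:2] for u,v in zip(xs,ys)])
c=P.mean(0); w,v=np.linalg.eigh(np.cov(P.T)); a=np.degrees(np.arctan2(v[1,1],v[0,1])); print("brush",c,np.sqrt(w*12),a)
print("brush scene",px(s,216.9,271.1,.037), proj(s,[*c,.039]))
plan([c[0],c[1],.30],166)
E
```

```text
brush [ 0.57726891 -0.1870476 ] [0.03615576 0.12036944] 162.2497678391083
brush scene [ 0.5855 -0.1918  0.037 ] (np.float64(216.48715387807692), np.float64(267.7969335172983))
pos [0.2223 0.584  0.2421] alpha 159.2 shift [-606.  -594.3  -57.7] n 25 per row [-24.2 -23.8  -2.3] tilt [-0. -0.] F [ 0.2  0.2 -0. ] w 1.0 gf 0.0 t 0.3 j [-1.23  0.33 -0.06  1.46  0.02  1.35 -0.09]
az -6.8 shift after turn [-530.9 -662.3  -57.7]
```

Emit:
apply_moves(rows=[{"z": -15,"az": -3},{"x": -24,"y": -26,"z": -5},{"x": -24,"y": -26,"z": -5},{"x": -24,"y": -26,"z": -5},{"x": -24,"y": -26,"z": -5}])

```text
invalid input at $.rows[0]: expected keys x, y, z, ax, ay, az, gripper
```

Emit:
apply_moves(rows=[{"x": -24,"y": -26,"z": -5},{"x": -24,"y": -26,"z": -5},{"x": -24,"y": -26,"z": -5},{"x": -24,"y": -26},{"x": -24,"y": -26}])

```text
invalid input at $.rows[0]: expected keys x, y, z, ax, ay, az, gripper
```

Emit:
apply_moves(rows=[{"x": -24,"y": -26},{"x": -24,"y": -26},{"x": -24,"y": -26},{"x": -24,"y": -26},{"x": -24,"y": -26}])

```text
invalid input at $.rows[0]: expected keys x, y, z, ax, ay, az, gripper
```

Emit:
apply_moves(rows=[{"x": -24,"y": -26},{"x": -24,"y": -26},{"x": -24,"y": -26},{"x": -24,"y": -26},{"x": -24,"y": -26}])

```text
invalid input at $.rows[0]: expected keys x, y, z, ax, ay, az, gripper
```

```bash
python3 - <<'E'
from h import *
plan([.578,-.188,.25],162.2)
E
```

```text
pos [0.2223 0.584  0.2421] alpha 159.2 shift [-607.1 -594.9   -7.7] n 25 per row [-24.3 -23.8  -0.3] tilt [-0. -0.] F [ 0.2  0.2 -0. ] w 1.0 gf 0.0 t 0.3 j [-1.23  0.33 -0.06  1.46  0.02  1.35 -0.09]
az -3.0 shift after turn [-574.7 -626.3   -7.7]
```

All keys are required in every row.

Emit:
apply_moves(rows=[{"x": 0,"y": 0,"z": -15,"ax": 0,"ay": 0,"az": -3,"gripper": 0},{"x": -24,"y": -26,"z": -5,"ax": 0,"ay": 0,"az": 0,"gripper": 0},{"x": -24,"y": -26,"z": -5,"ax": 0,"ay": 0,"az": 0,"gripper": 0},{"x": -24,"y": -26,"z": -5,"ax": 0,"ay": 0,"az": 0,"gripper": 0},{"x": -24,"y": -26,"z": -5,"ax": 0,"ay": 0,"az": 0,"gripper": 0}])

```text
clock: 0.72
position: [0.2823, 0.4542, 0.2774]
ee_rot: [0.155, 0.988, 0.0, -0.0]
ft_force: [1.0, -0.2, 1.0]
grip_width: 1.001
grasp_force: 0.0
```

Emit:
apply_moves(rows=[{"x": -24,"y": -26,"z": -5,"ax": 0,"ay": 0,"az": 0,"gripper": 0},{"x": -24,"y": -26,"z": -5,"ax": 0,"ay": 0,"az": 0,"gripper": 0},{"x": -24,"y": -26,"z": -5,"ax": 0,"ay": 0,"az": 0,"gripper": 0},{"x": -24,"y": -26,"z": 0,"ax": 0,"ay": 0,"az": 0,"gripper": 0},{"x": -24,"y": -26,"z": 0,"ax": 0,"ay": 0,"az": 0,"gripper": 0}])

```text
clock: 1.13
position: [0.3568, 0.2936, 0.2928]
ee_rot: [0.155, 0.988, 0.001, 0.0]
ft_force: [1.4, 0.1, -0.7]
grip_width: 0.997
grasp_force: 0.0
```

Emit:
apply_moves(rows=[{"x": -24,"y": -26,"z": 0,"ax": 0,"ay": 0,"az": 0,"gripper": 0},{"x": -24,"y": -26,"z": 0,"ax": 0,"ay": 0,"az": 0,"gripper": 0},{"x": -24,"y": -26,"z": 0,"ax": 0,"ay": 0,"az": 0,"gripper": 0},{"x": -24,"y": -26,"z": 0,"ax": 0,"ay": 0,"az": 0,"gripper": 0},{"x": -24,"y": -26,"z": 0,"ax": 0,"ay": 0,"az": 0,"gripper": 0}])

```text
clock: 1.55
position: [0.431, 0.1329, 0.2925]
ee_rot: [0.155, 0.988, 0.0, 0.0]
ft_force: [-0.3, 1.1, 0.9]
grip_width: 1.0
grasp_force: 0.0
```

Emit:
apply_moves(rows=[{"x": -24,"y": -26,"z": 0,"ax": 0,"ay": 0,"az": 0,"gripper": 0},{"x": -24,"y": -26,"z": 0,"ax": 0,"ay": 0,"az": 0,"gripper": 0},{"x": -24,"y": -26,"z": 0,"ax": 0,"ay": 0,"az": 0,"gripper": 0},{"x": -24,"y": -26,"z": 0,"ax": 0,"ay": 0,"az": 0,"gripper": 0},{"x": -24,"y": -26,"z": 0,"ax": 0,"ay": 0,"az": 0,"gripper": 0}])

```text
clock: 1.97
position: [0.5055, -0.0276, 0.2926]
ee_rot: [0.155, 0.988, 0.0, 0.0]
ft_force: [0.5, -0.0, 0.3]
grip_width: 0.997
grasp_force: 0.0
```

```bash
python3 - <<'E'
from h import *
plan([.578,-.188,.25],162.2)
E
```

```text
pos [ 0.5055 -0.0276  0.2926] alpha 162.2 shift [-118.2 -130.5   42.6] n 6 per row [-19.7 -21.8   7.1] tilt [0.001 0.   ] F [ 0.5 -0.   0.3] w 0.997 gf 0.0 t 2.0 j [-0.58  0.03  0.56  1.72 -0.01  1.4   1.24]
az -0.0 shift after turn [-118.1 -130.6   42.6]
```

Emit:
apply_moves(rows=[{"x": -24,"y": -26,"z": 0,"ax": 0,"ay": 0,"az": 0,"gripper": 0},{"x": -24,"y": -26,"z": 0,"ax": 0,"ay": 0,"az": 0,"gripper": 0},{"x": -24,"y": -26,"z": 10,"ax": 0,"ay": 0,"az": 0,"gripper": 0},{"x": -24,"y": -26,"z": 20,"ax": 0,"ay": 0,"az": 0,"gripper": 0},{"x": -22,"y": -27,"z": 20,"ax": 0,"ay": 0,"az": 0,"gripper": 0}])

```text
clock: 2.38
position: [0.5785, -0.1881, 0.2421]
ee_rot: [0.155, 0.988, 0.0, 0.001]
ft_force: [0.3, 0.6, 0.5]
grip_width: 1.002
grasp_force: 0.0
```

Emit:
apply_moves(rows=[{"x": 0,"y": 0,"z": 25,"ax": 0,"ay": 0,"az": 0,"gripper": 0},{"x": 0,"y": 0,"z": 25,"ax": 0,"ay": 0,"az": 0,"gripper": 0},{"x": 0,"y": 0,"z": 20,"ax": 0,"ay": 0,"az": 0,"gripper": 0},{"x": 0,"y": 0,"z": 15,"ax": 0,"ay": 0,"az": 0,"gripper": 0}])

```text
clock: 2.72
position: [0.5765, -0.1866, 0.155]
ee_rot: [0.155, 0.988, 0.0, -0.001]
ft_force: [0.1, 0.5, -0.2]
grip_width: 1.001
grasp_force: 0.0
```

```bash
python3 - <<'E'
from h import *
plan([.578,-.188,.029],162.2)
s=cam("scene"); w=cam("wrist")
a=np.hstack([s["color"][80:400,100:500],w["color"][50:370,80:480]]); cv2.imwrite("pics/b1.png",a[:,:,::-1])
for b,ar in blobs(w,(50,120,60),(75,255,255),100)[0]: print(b,ar,px(w,*b,.037))
print(w["fov_y"],w["cx"],w["cy"],-R.from_rotvec(w["rvec"]).as_matrix().T@w["tvec"])
E
```

```text
pos [ 0.5765 -0.1866  0.155 ] alpha 162.1 shift [ -2.1  -0.8 126. ] n 4 per row [-0.5 -0.2 31.5] tilt [-0.002  0.   ] F [ 0.1  0.5 -0.2] w 1.001 gf 0.0 t 2.7 j [-0.28  0.41  0.66  1.65 -0.27  1.18  1.7 ]
az -0.1 shift after turn [ -2.1  -0.8 126. ]
(np.float64(277.5), np.float64(201.2)) 5999 [ 0.5741 -0.1859  0.037 ]
65.70646984690485 279.72432742900116 202.39479874368376 [ 0.51320641 -0.16440863  0.28438571]
```

View pics/b1.png

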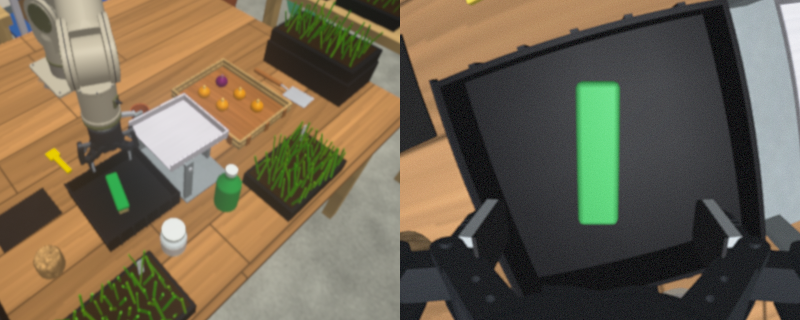

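Emit:
apply_moves(rows=[{"x": -17,"y": 0,"z": 20,"ax": 0,"ay": 0,"az": 0,"gripper": 0},{"x": 0,"y": 0,"z": 30,"ax": 0,"ay": 0,"az": 0,"gripper": 0},{"x": 0,"y": 0,"z": 30,"ax": 0,"ay": 0,"az": 0,"gripper": 0},{"x": 0,"y": 0,"z": 30,"ax": 0,"ay": 0,"az": 0,"gripper": 0},{"x": 0,"y": 0,"z": 24,"ax": 0,"ay": 0,"az": 0,"gripper": 0}])

```text
clock: 3.23
position: [0.5937, -0.1916, 0.0224]
ee_rot: [0.155, 0.988, 0.0, 0.0]
ft_force: [0.8, 0.9, -0.6]
grip_width: 1.003
grasp_force: 0.0
```

Emit:
apply_moves(rows=[{"x": 0,"y": 0,"z": 0,"ax": 0,"ay": 0,"az": 0,"gripper": 1},{"x": 0,"y": 0,"z": 0,"ax": 0,"ay": 0,"az": 0,"gripper": 1},{"x": 0,"y": 0,"z": 0,"ax": 0,"ay": 0,"az": 0,"gripper": 1},{"x": 0,"y": 0,"z": 0,"ax": 0,"ay": 0,"az": 0,"gripper": 1},{"x": 0,"y": 0,"z": 0,"ax": 0,"ay": 0,"az": 0,"gripper": 1}], newtons=60)

```text
clock: 3.65
position: [0.5951, -0.1924, 0.0259]
ee_rot: [0.155, 0.988, 0.0, 0.002]
ft_force: [-0.9, 0.0, 6.8]
grip_width: 0.385
grasp_force: 60.4
```

Emit:
apply_moves(rows=[{"x": 0,"y": 0,"z": 0,"ax": 0,"ay": 0,"az": 0,"gripper": 1},{"x": 0,"y": 0,"z": 0,"ax": 0,"ay": 0,"az": 0,"gripper": 1},{"x": 0,"y": 0,"z": 0,"ax": 0,"ay": 0,"az": 0,"gripper": 1},{"x": 0,"y": 0,"z": -5,"ax": 0,"ay": 0,"az": 0,"gripper": 1},{"x": 0,"y": 0,"z": -15,"ax": 0,"ay": 0,"az": 0,"gripper": 1}], newtons=60)

```text
clock: 4.07
position: [0.5927, -0.1915, 0.043]
ee_rot: [0.155, 0.988, 0.0, -0.001]
ft_force: [0.2, 0.4, -1.7]
grip_width: 0.384
grasp_force: 59.6
```

Emit:
apply_moves(rows=[{"x": 0,"y": 0,"z": -25,"ax": 0,"ay": 0,"az": 0,"gripper": 1},{"x": 0,"y": 0,"z": -30,"ax": 0,"ay": 0,"az": 0,"gripper": 1},{"x": 0,"y": 0,"z": -30,"ax": 0,"ay": 0,"az": 0,"gripper": 1},{"x": 2,"y": -12,"z": -30,"ax": 0,"ay": 0,"az": 0,"gripper": 1},{"x": 4,"y": -25,"z": -5,"ax": 0,"ay": 0,"az": 0,"gripper": 1}])

```text
clock: 4.48
position: [0.5801, -0.2233, 0.1696]
ee_rot: [0.153, 0.988, 0.001, 0.004]
ft_force: [1.8, 0.0, -1.3]
grip_width: 0.386
grasp_force: 59.6
```

Emit:
apply_moves(rows=[{"x": 5,"y": -30,"z": 0,"ax": 0,"ay": 0,"az": 0,"gripper": 1},{"x": 5,"y": -30,"z": 0,"ax": 0,"ay": 0,"az": 0,"gripper": 1},{"x": 5,"y": -30,"z": 0,"ax": 0,"ay": 0,"az": 0,"gripper": 1},{"x": 5,"y": -30,"z": 0,"ax": 0,"ay": 0,"az": 0,"gripper": 1},{"x": 5,"y": -30,"z": 0,"ax": 0,"ay": 0,"az": 0,"gripper": 1}])

```text
clock: 4.9
position: [0.5059, -0.3616, 0.1645]
ee_rot: [0.155, 0.988, 0.0, 0.001]
ft_force: [-0.1, -0.3, -1.0]
grip_width: 0.388
grasp_force: 59.6
```

Emit:
apply_moves(rows=[{"x": 5,"y": -30,"z": 0,"ax": 0,"ay": 0,"az": 0,"gripper": 1},{"x": 5,"y": -30,"z": 0,"ax": 0,"ay": 0,"az": 0,"gripper": 1},{"x": 4,"y": -28,"z": 0,"ax": 0,"ay": 0,"az": 7,"gripper": 1},{"x": 0,"y": 0,"z": 0,"ax": 0,"ay": 0,"az": 7,"gripper": 1},{"x": 0,"y": 0,"z": 0,"ax": 0,"ay": 0,"az": 7,"gripper": 1}])

```text
clock: 5.32
position: [0.4644, -0.4423, 0.1646]
ee_rot: [0.337, 0.941, -0.0, 0.0]
ft_force: [0.6, 1.8, -1.2]
grip_width: 0.384
grasp_force: 59.8
```

Emit:
apply_moves(rows=[{"x": 0,"y": 0,"z": 0,"ax": 0,"ay": 0,"az": 7,"gripper": 1},{"x": 0,"y": 0,"z": 0,"ax": 0,"ay": 0,"az": 7,"gripper": 1},{"x": 0,"y": 0,"z": 0,"ax": 0,"ay": 0,"az": 7,"gripper": 1},{"x": 0,"y": 0,"z": 0,"ax": 0,"ay": 0,"az": 7,"gripper": 1},{"x": 0,"y": 0,"z": 0,"ax": 0,"ay": 0,"az": 7,"gripper": 1}])

```text
clock: 5.73
position: [0.4665, -0.4398, 0.1644]
ee_rot: [0.603, 0.798, 0.0, 0.0]
ft_force: [-0.8, 0.0, -1.8]
grip_width: 0.389
grasp_force: 59.7
```

Emit:
apply_moves(rows=[{"x": 0,"y": 0,"z": 0,"ax": 0,"ay": 0,"az": 7,"gripper": 1},{"x": 0,"y": 0,"z": 0,"ax": 0,"ay": 0,"az": 7,"gripper": 1},{"x": 0,"y": 0,"z": 0,"ax": 0,"ay": 0,"az": 0,"gripper": 1}])

```text
clock: 5.98
position: [0.4666, -0.4397, 0.164]
ee_rot: [0.696, 0.718, 0.0, 0.0]
ft_force: [0.9, 0.3, -1.2]
grip_width: 0.39
grasp_force: 59.7
```

```bash
python3 - <<'E'
from h import *
plan([.466,-.439,.03],91.5)
w=cam("wrist");t=cam("top")
a=np.hstack([t["color"][150:350,300:550],w["color"][50:370:,80:480][:200*2:1][:200],]); cv2.imwrite("pics/b2.png",np.hstack([cv2.resize(t["color"][200:320,350:510],(400,300)),cv2.resize(w["color"],(400,300))])[:,:,::-1])
E
```

```text
pos [ 0.4666 -0.4397  0.164 ] alpha 91.9 shift [  0.7  -0.7 134. ] n 4 per row [ 0.2 -0.2 33.5] tilt [ 0.001 -0.   ] F [ 0.9  0.3 -1.2] w 0.39 gf 59.7 t 6.0 j [-0.01  0.59  0.98  1.56 -0.51  1.27  1.08]
az 0.4 shift after turn [  0.7  -0.7 134. ]
```

View pics/b2.png

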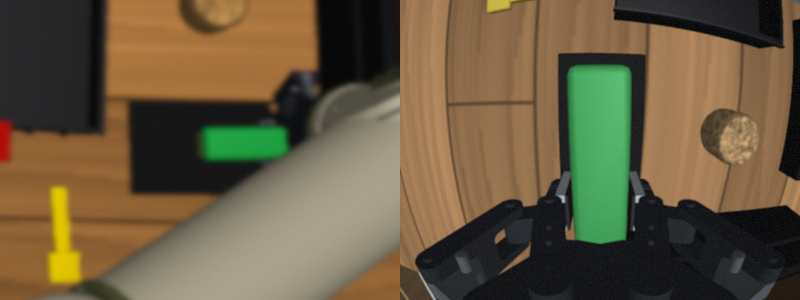

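Emit:
apply_moves(rows=[{"x": 0,"y": 0,"z": 35,"ax": 0,"ay": 0,"az": 0,"gripper": 1},{"x": 0,"y": 0,"z": 35,"ax": 0,"ay": 0,"az": 0,"gripper": 1},{"x": 0,"y": 0,"z": 35,"ax": 0,"ay": 0,"az": 0,"gripper": 1},{"x": 0,"y": 0,"z": 22,"ax": 0,"ay": 0,"az": 0,"gripper": 1},{"x": 0,"y": 0,"z": 6,"ax": 0,"ay": 0,"az": 0,"gripper": 1}])

```text
clock: 6.5
position: [0.465, -0.438, 0.0266]
ee_rot: [0.692, 0.722, 0.0, -0.003]
ft_force: [-0.3, 0.0, -0.0]
grip_width: 0.385
grasp_force: 59.7
```

Emit:
apply_moves(rows=[{"x": 0,"y": 0,"z": 4,"ax": 0,"ay": 0,"az": 0,"gripper": 1},{"x": 0,"y": 0,"z": 2,"ax": 0,"ay": 0,"az": 0,"gripper": 1},{"x": 0,"y": 0,"z": 0,"ax": 0,"ay": 0,"az": 0,"gripper": 1}])

```text
clock: 6.75
position: [0.4671, -0.4408, 0.0263]
ee_rot: [0.693, 0.721, 0.0, 0.001]
ft_force: [0.1, 0.3, 0.1]
grip_width: 0.388
grasp_force: 59.8
```

Emit:
apply_moves(rows=[{"x": 0,"y": 0,"z": 1,"ax": 0,"ay": 0,"az": 0,"gripper": 0.4},{"x": 0,"y": 0,"z": 0,"ax": 0,"ay": 0,"az": 0,"gripper": 0.2},{"x": 0,"y": 0,"z": 0,"ax": 0,"ay": 0,"az": 0,"gripper": 0.2},{"x": 0,"y": 0,"z": -10,"ax": 0,"ay": 0,"az": 0,"gripper": 0.2},{"x": 0,"y": 0,"z": -25,"ax": 0,"ay": 0,"az": 0,"gripper": 0.2}])

```text
clock: 7.17
position: [0.4653, -0.4385, 0.0567]
ee_rot: [0.694, 0.72, -0.0, -0.002]
ft_force: [0.3, 1.0, -0.4]
grip_width: 0.797
grasp_force: 0.0
```

Emit:
apply_moves(rows=[{"x": 0,"y": 0,"z": -40,"ax": 0,"ay": 0,"az": 0,"gripper": 0.2},{"x": 0,"y": 0,"z": -40,"ax": 0,"ay": 0,"az": 0,"gripper": 0.2},{"x": 0,"y": 0,"z": -40,"ax": 0,"ay": 0,"az": 0,"gripper": 0.2},{"x": 0,"y": 0,"z": -40,"ax": 0,"ay": 0,"az": 0,"gripper": 0.2},{"x": 0,"y": 0,"z": -40,"ax": 0,"ay": 0,"az": 0,"gripper": 0.2}])

```text
clock: 7.58
position: [0.4657, -0.4399, 0.2614]
ee_rot: [0.694, 0.72, 0.0, 0.0]
ft_force: [1.1, -0.9, 0.2]
grip_width: 0.8
grasp_force: 0.0
```

```bash
cat >> h.py <<'E'
BASK=(.38,.68,.19,.45)
def bulbs(c,z=.03,box=(.37,.69,.185,.455)):
    h=cv2.cvtColor(c["color"],cv2.COLOR_RGB2HSV); m=cv2.inRange(h,np.array((10,215,200)),np.array((26,255,255)))
    n,_,s,ce=cv2.connectedComponentsWithStats(m)
    return [(*px(c,*ce[i],z)[:2].tolist(),int(s[i,4])) for i in range(1,n) if s[i,4]>=15]
E
python3 - <<'E'
from h import *
t=cam("top"); print(bulbs(t))
for b,a in blobs(t,(50,120,60),(75,255,255),100)[0]: print("green",px(t,*b,.039))
h=cv2.cvtColor(t["color"],cv2.COLOR_RGB2HSV); print(h[202:207,160:168:2,:].tolist()[0], h[230,192].tolist(), h[260,191].tolist(), h[215,180].tolist())
plan([.61,.361,.30],90)
E
```

```text
[(0.354, -0.2486, 242)]
green [0.7864 0.0296 0.039 ]
green [ 0.4652 -0.4222  0.039 ]
[[18, 208, 191], [19, 171, 174], [18, 213, 177], [18, 244, 190]] [18, 187, 180] [18, 183, 181] [13, 183, 167]
pos [ 0.467  -0.4423  0.2696] alpha 92.1 shift [797.2 172.9 -34.7] n 24 per row [33.2  7.2 -1.4] tilt [ 0.008 -0.007] F [ 0.7 -1.4  6.9] w 0.799 gf 0.0 t 7.6 j [-0.02  0.52  1.04  1.42 -0.45  1.44  1.04]
az 2.1 shift after turn [803.  143.3 -34.7]
```

Emit:
apply_moves(rows=[{"x": 20,"y": 0,"z": -20,"ax": 0,"ay": 0,"az": 2,"gripper": 0.2},{"x": 33,"y": 6,"z": -10,"ax": 0,"ay": 0,"az": 0,"gripper": 0.2},{"x": 35,"y": 6,"z": 0,"ax": 0,"ay": 0,"az": 0,"gripper": 0.2},{"x": 35,"y": 6,"z": 0,"ax": 0,"ay": 0,"az": 0,"gripper": 0.2},{"x": 35,"y": 6,"z": 0,"ax": 0,"ay": 0,"az": 0,"gripper": 0.2}])

```text
clock: 8.05
position: [0.4889, -0.2808, 0.2888]
ee_rot: [0.706, 0.708, 0.0, 0.0]
ft_force: [0.6, 0.0, -0.7]
grip_width: 0.804
grasp_force: 0.0
```

Emit:
apply_moves(rows=[{"x": 35,"y": 6,"z": 0,"ax": 0,"ay": 0,"az": 0,"gripper": 0.2},{"x": 35,"y": 6,"z": 0,"ax": 0,"ay": 0,"az": 0,"gripper": 0.2},{"x": 35,"y": 6,"z": 0,"ax": 0,"ay": 0,"az": 0,"gripper": 0.2},{"x": 35,"y": 6,"z": 0,"ax": 0,"ay": 0,"az": 0,"gripper": 0.2},{"x": 35,"y": 6,"z": 0,"ax": 0,"ay": 0,"az": 0,"gripper": 0.2}])

```text
clock: 8.47
position: [0.5185, -0.1054, 0.2888]
ee_rot: [0.706, 0.708, 0.001, -0.0]
ft_force: [0.9, -0.2, 0.2]
grip_width: 0.797
grasp_force: 0.0
```

Emit:
apply_moves(rows=[{"x": 35,"y": 6,"z": 0,"ax": 0,"ay": 0,"az": 0,"gripper": 0.2},{"x": 35,"y": 6,"z": 0,"ax": 0,"ay": 0,"az": 0,"gripper": 0.2},{"x": 35,"y": 6,"z": 0,"ax": 0,"ay": 0,"az": 0,"gripper": 0.2},{"x": 35,"y": 6,"z": 0,"ax": 0,"ay": 0,"az": 0,"gripper": 0.2},{"x": 35,"y": 6,"z": 0,"ax": 0,"ay": 0,"az": 0,"gripper": 0.2}])

```text
clock: 8.88
position: [0.5482, 0.0698, 0.289]
ee_rot: [0.706, 0.708, 0.001, -0.0]
ft_force: [0.8, -0.5, 0.4]
grip_width: 0.8
grasp_force: 0.0
```

Emit:
apply_moves(rows=[{"x": 35,"y": 6,"z": 0,"ax": 0,"ay": 0,"az": 0,"gripper": 0.2},{"x": 35,"y": 6,"z": 0,"ax": 0,"ay": 0,"az": 0,"gripper": 0.2},{"x": 35,"y": 6,"z": 0,"ax": 0,"ay": 0,"az": 0,"gripper": 0.2},{"x": 35,"y": 6,"z": 0,"ax": 0,"ay": 0,"az": 0,"gripper": 0.2},{"x": 35,"y": 6,"z": 0,"ax": 0,"ay": 0,"az": 0,"gripper": 0.2}])

```text
clock: 9.3
position: [0.5778, 0.2449, 0.2889]
ee_rot: [0.706, 0.708, 0.0, -0.0]
ft_force: [-0.4, 0.1, 0.1]
grip_width: 0.799
grasp_force: 0.0
```

```bash
cat >> h.py <<'E'
def bulbs(c,z=.03,box=(.37,.69,.185,.455),amin=20):
    h=cv2.cvtColor(c["color"],cv2.COLOR_RGB2HSV); m=cv2.inRange(h,np.array((15,150,170)),np.array((24,255,255)))
    n,_,s,ce=cv2.connectedComponentsWithStats(m); out=[]
    for i in range(1,n):
        if s[i,4]<amin: continue
        p=px(c,*ce[i],z)
        if box[0]<p[0]<box[1] and box[2]<p[1]<box[3]: out.append((*p[:2].tolist(),int(s[i,4])))
    return out
E
python3 - <<'E'
from h import *
t=cam("top"); print(bulbs(t)); w=cam("wrist"); print("wrist",bulbs(w,amin=200))
cv2.imwrite("pics/c1.png",np.hstack([cv2.resize(t["color"][160:300,110:300],(380,280)),cv2.resize(w["color"],(400,280))])[:,:,::-1])
plan([.61,.361,.20],90)
E
```

```text
[(0.5331, 0.2756, 67), (0.444, 0.1984, 20)]
wrist [(0.5336, 0.3653, 675), (0.6134, 0.3661, 685), (0.5318, 0.2808, 691), (0.4452, 0.2789, 608)]
pos [0.5768 0.2507 0.2874] alpha 90.7 shift [109.9  34.5  87.5] n 5 per row [22.   6.9 17.5] tilt [-0.001  0.   ] F [-1.  -0.4 -1.4] w 0.801 gf 0.0 t 9.4 j [-1.16  0.44  0.95  1.42 -0.35  1.46 -0.21]
az 0.7 shift after turn [110.3  33.2  87.5]
```

View pics/c1.png

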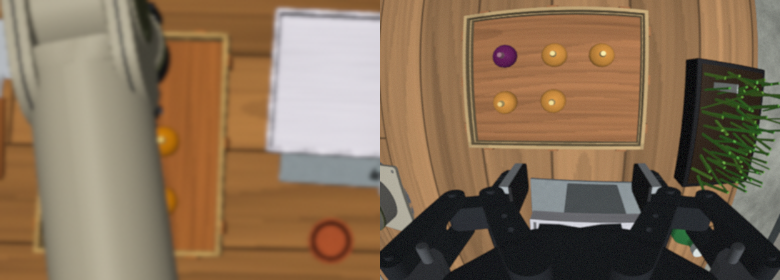

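Emit:
apply_moves(rows=[{"x": 10,"y": -15,"z": 35,"ax": 0,"ay": 0,"az": 0,"gripper": 0.2},{"x": 10,"y": -15,"z": 35,"ax": 0,"ay": 0,"az": 0,"gripper": 0.2},{"x": 10,"y": -15,"z": 35,"ax": 0,"ay": 0,"az": 0,"gripper": 0.2},{"x": 0,"y": 0,"z": 35,"ax": 0,"ay": 0,"az": 0,"gripper": 0.2},{"x": 0,"y": 0,"z": 25,"ax": 0,"ay": 0,"az": 0,"gripper": 0.2}])

```text
clock: 9.82
position: [0.5308, 0.274, 0.1211]
ee_rot: [0.705, 0.709, -0.001, -0.001]
ft_force: [-0.1, -0.3, 0.5]
grip_width: 0.803
grasp_force: 0.0
```

```bash
python3 - <<'E'
from h import *
w=cam("wrist"); print("wrist",bulbs(w,amin=200))
plan([.532,.281,.024],90)
E
```

```text
wrist [(0.5354, 0.3665, 1566), (0.616, 0.3675, 1114), (0.5334, 0.2811, 1524), (0.4459, 0.2791, 1300)]
pos [0.5293 0.2726 0.1172] alpha 90.2 shift [ 8.7  3.3 93.1] n 3 per row [ 2.9  1.1 31. ] tilt [-0.006 -0.004] F [-3.2 -1.9 -4.2] w 0.802 gf 0.0 t 9.9 j [-1.23  0.5   0.88  1.72 -0.42  1.13 -0.22]
az 0.2 shift after turn [ 8.7  3.3 93.1]
```

Emit:
apply_moves(rows=[{"x": 7,"y": 2,"z": 0,"ax": 0,"ay": 0,"az": 0,"gripper": 0.2},{"x": 0,"y": 0,"z": 0,"ax": 0,"ay": 0,"az": 0,"gripper": 0.2},{"x": 0,"y": 0,"z": 0,"ax": 0,"ay": 0,"az": 0,"gripper": 0.2}])

```text
clock: 10.12
position: [0.5361, 0.2811, 0.1257]
ee_rot: [0.706, 0.708, 0.002, 0.0]
ft_force: [0.7, 0.4, 0.4]
grip_width: 0.802
grasp_force: 0.0
```

Emit:
apply_moves(rows=[{"x": 0,"y": -2,"z": 35,"ax": 0,"ay": 0,"az": 0,"gripper": 0.2},{"x": 0,"y": 0,"z": 35,"ax": 0,"ay": 0,"az": 0,"gripper": 0.2},{"x": 0,"y": 0,"z": 22,"ax": 0,"ay": 0,"az": 0,"gripper": 0.2},{"x": 0,"y": 0,"z": 8,"ax": 0,"ay": 0,"az": 0,"gripper": 0.2},{"x": 0,"y": 0,"z": 0,"ax": 0,"ay": 0,"az": 0,"gripper": 0.2}])

```text
clock: 10.53
position: [0.5328, 0.2801, 0.0232]
ee_rot: [0.706, 0.708, -0.0, 0.0]
ft_force: [0.0, 0.2, 0.1]
grip_width: 0.804
grasp_force: 0.0
```

Emit:
apply_moves(rows=[{"x": 0,"y": 0,"z": 0,"ax": 0,"ay": 0,"az": 0,"gripper": 1},{"x": 0,"y": 0,"z": 0,"ax": 0,"ay": 0,"az": 0,"gripper": 1},{"x": 0,"y": 0,"z": 0,"ax": 0,"ay": 0,"az": 0,"gripper": 1},{"x": 0,"y": 0,"z": 0,"ax": 0,"ay": 0,"az": 0,"gripper": 1},{"x": 0,"y": 0,"z": 0,"ax": 0,"ay": 0,"az": 0,"gripper": 1}], newtons=40)

```text
clock: 10.95
position: [0.5342, 0.2809, 0.0259]
ee_rot: [0.706, 0.708, 0.002, 0.0]
ft_force: [-0.8, -1.9, 6.7]
grip_width: 0.492
grasp_force: 39.7
```

Emit:
apply_moves(rows=[{"x": 0,"y": 0,"z": 0,"ax": 0,"ay": 0,"az": 0,"gripper": 1},{"x": 0,"y": 0,"z": -5,"ax": 0,"ay": 0,"az": 0,"gripper": 1},{"x": 0,"y": 0,"z": -15,"ax": 0,"ay": 0,"az": 0,"gripper": 1},{"x": 0,"y": 0,"z": -20,"ax": 0,"ay": 0,"az": 0,"gripper": 1},{"x": 0,"y": 0,"z": 0,"ax": 0,"ay": 0,"az": 0,"gripper": 1}])

```text
clock: 11.37
position: [0.535, 0.281, 0.0683]
ee_rot: [0.706, 0.708, 0.003, 0.0]
ft_force: [0.7, 0.3, 0.3]
grip_width: 0.491
grasp_force: 40.8
```

Emit:
apply_moves(rows=[{"x": 0,"y": 0,"z": -35,"ax": 0,"ay": 0,"az": 0,"gripper": 1},{"x": 0,"y": 0,"z": -40,"ax": 0,"ay": 0,"az": 0,"gripper": 1},{"x": 0,"y": 0,"z": -40,"ax": 0,"ay": 0,"az": 0,"gripper": 1},{"x": -20,"y": 5,"z": -35,"ax": 0,"ay": 0,"az": 0,"gripper": 1},{"x": -33,"y": 12,"z": -25,"ax": 0,"ay": 0,"az": 0,"gripper": 1}])

```text
clock: 11.78
position: [0.5491, 0.2316, 0.2418]
ee_rot: [0.704, 0.71, 0.002, -0.0]
ft_force: [0.3, 0.9, -0.4]
grip_width: 0.491
grasp_force: 41.0
```

Emit:
apply_moves(rows=[{"x": -38,"y": 15,"z": -10,"ax": 0,"ay": 0,"az": 0,"gripper": 1},{"x": -38,"y": 15,"z": 0,"ax": 0,"ay": 0,"az": 0,"gripper": 1},{"x": -38,"y": 15,"z": 0,"ax": 0,"ay": 0,"az": 0,"gripper": 1},{"x": -38,"y": 15,"z": 0,"ax": 0,"ay": 0,"az": 0,"gripper": 1},{"x": -38,"y": 15,"z": 0,"ax": 0,"ay": 0,"az": 0,"gripper": 1}])

```text
clock: 12.2
position: [0.6252, 0.0371, 0.2489]
ee_rot: [0.706, 0.708, 0.001, 0.0]
ft_force: [0.2, 0.9, -0.4]
grip_width: 0.49
grasp_force: 41.0
```

Emit:
apply_moves(rows=[{"x": -25,"y": 8,"z": 10,"ax": 0,"ay": 0,"az": 0,"gripper": 1},{"x": -10,"y": 2,"z": 20,"ax": 0,"ay": 0,"az": 0,"gripper": 1},{"x": 0,"y": 0,"z": 15,"ax": 0,"ay": 0,"az": 0,"gripper": 1},{"x": 0,"y": 0,"z": 0,"ax": 0,"ay": 0,"az": 0,"gripper": 1},{"x": 0,"y": 0,"z": 0,"ax": 0,"ay": 0,"az": 0,"gripper": 1}])

```text
clock: 12.62
position: [0.6347, 0.0043, 0.203]
ee_rot: [0.706, 0.708, -0.0, -0.0]
ft_force: [-0.8, 0.5, -1.0]
grip_width: 0.492
grasp_force: 41.0
```

```bash
python3 - <<'E'
from h import *
plan([.637,0,.170],90)
w=cam("wrist"); cv2.imwrite("pics/c2.png",w["color"][:,:,::-1])
E
```

```text
pos [0.6347 0.0043 0.203 ] alpha 90.2 shift [-4.3  2.3 33. ] n 1 per row [-4.3  2.3 33. ] tilt [-0.  0.] F [-0.8  0.5 -1. ] w 0.492 gf 41.0 t 12.6 j [-0.76  0.52  0.95  1.53 -0.43  1.32  0.24]
az 0.2 shift after turn [-4.3  2.3 33. ]
```

View pics/c2.png

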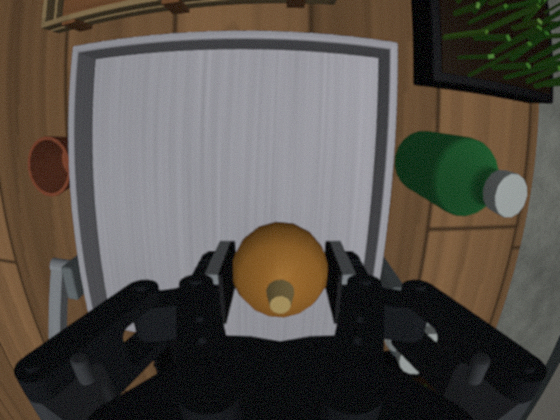

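Emit:
apply_moves(rows=[{"x": 0,"y": -2,"z": 15,"ax": 0,"ay": 0,"az": 0,"gripper": 1},{"x": 0,"y": 0,"z": 12,"ax": 0,"ay": 0,"az": 0,"gripper": 1},{"x": 0,"y": 0,"z": 3,"ax": 0,"ay": 0,"az": 0,"gripper": 1},{"x": 0,"y": 0,"z": 2,"ax": 0,"ay": 0,"az": 0,"gripper": 1},{"x": 0,"y": 0,"z": 0,"ax": 0,"ay": 0,"az": 0,"gripper": 1}])

```text
clock: 13.08
position: [0.6329, 0.0043, 0.1706]
ee_rot: [0.706, 0.708, -0.0, -0.0]
ft_force: [0.1, 0.3, -0.2]
grip_width: 0.489
grasp_force: 41.0
```

```bash
python3 - <<'E'
from h import *
plan([.637,0,.170],90)
E
```

```text
pos [0.6329 0.0043 0.1706] alpha 90.2 shift [-4.3  4.   0.6] n 1 per row [-4.3  4.   0.6] tilt [-0.  0.] F [ 0.1  0.3 -0.2] w 0.489 gf 41.0 t 13.1 j [-0.75  0.54  0.93  1.57 -0.45  1.26  0.25]
az 0.2 shift after turn [-4.3  4.   0.6]
```

Emit:
apply_moves(rows=[{"x": 0,"y": 0,"z": 2,"ax": 0,"ay": 0,"az": 0,"gripper": 1},{"x": 0,"y": 0,"z": 1,"ax": 0,"ay": 0,"az": 0,"gripper": 1},{"x": 0,"y": 0,"z": 0,"ax": 0,"ay": 0,"az": 0,"gripper": 1}])

```text
clock: 13.33
position: [0.6333, 0.0042, 0.1681]
ee_rot: [0.706, 0.708, 0.001, 0.0]
ft_force: [-0.8, 1.0, 4.6]
grip_width: 0.495
grasp_force: 41.3
```

Emit:
apply_moves(rows=[{"x": 0,"y": 0,"z": 0,"ax": 0,"ay": 0,"az": 0,"gripper": 0.45},{"x": 0,"y": 0,"z": 0,"ax": 0,"ay": 0,"az": 0,"gripper": 0.38},{"x": 0,"y": 0,"z": 0,"ax": 0,"ay": 0,"az": 0,"gripper": 0.36},{"x": 0,"y": 0,"z": 0,"ax": 0,"ay": 0,"az": 0,"gripper": 0.36},{"x": 0,"y": 0,"z": -10,"ax": 0,"ay": 0,"az": 0,"gripper": 0.36}])

```text
clock: 13.75
position: [0.6319, 0.0041, 0.1759]
ee_rot: [0.706, 0.708, -0.001, -0.001]
ft_force: [0.0, -0.2, -0.1]
grip_width: 0.644
grasp_force: 0.0
```

Emit:
apply_moves(rows=[{"x": 0,"y": 0,"z": -20,"ax": 0,"ay": 0,"az": 0,"gripper": 0.36},{"x": 0,"y": 0,"z": -35,"ax": 0,"ay": 0,"az": 0,"gripper": 0.3},{"x": 0,"y": 0,"z": -35,"ax": 0,"ay": 0,"az": 0,"gripper": 0.2},{"x": 0,"y": 0,"z": 0,"ax": 0,"ay": 0,"az": 0,"gripper": 0.2}])

```text
clock: 14.08
position: [0.6351, 0.0029, 0.2749]
ee_rot: [0.706, 0.708, 0.003, 0.003]
ft_force: [0.5, -0.5, 1.3]
grip_width: 0.801
grasp_force: 0.0
```

```bash
python3 - <<'E'
from h import *
w=cam("wrist"); t=cam("top"); print(bulbs(w,.025,(.37,.69,.185,.455),150),bulbs(t)); 
B=(.48,.71,-.1,.13); print("pan",bulbs(w,.17,B,150),bulbs(t,.17,B))
plan([.534,.366,.27],90)
E
```

```text
[] [(0.6132, 0.3667, 120), (0.5227, 0.1992, 65), (0.5332, 0.3657, 125), (0.4448, 0.2796, 126)]
pan [] []
pos [0.6336 0.0037 0.2693] alpha 90.1 shift [362.6 -98.6  -0.7] n 11 per row [33.  -9.  -0.1] tilt [0.003 0.001] F [-0.1 -0.1 -1.6] w 0.801 gf 0.0 t 14.2 j [-0.77  0.47  0.98  1.44 -0.39  1.43  0.21]
az 0.1 shift after turn [362.3 -99.5  -0.7]
```

Emit:
apply_moves(rows=[{"x": 30,"y": -21,"z": 0,"ax": 0,"ay": 0,"az": 0,"gripper": 0.2},{"x": 30,"y": -21,"z": 0,"ax": 0,"ay": 0,"az": 0,"gripper": 0.2},{"x": 30,"y": -21,"z": 0,"ax": 0,"ay": 0,"az": 0,"gripper": 0.2},{"x": 30,"y": -21,"z": 0,"ax": 0,"ay": 0,"az": 0,"gripper": 0.2},{"x": 30,"y": -21,"z": 0,"ax": 0,"ay": 0,"az": 0,"gripper": 0.2}])

```text
clock: 14.6
position: [0.5258, 0.1549, 0.2663]
ee_rot: [0.706, 0.708, -0.001, -0.0]
ft_force: [0.1, 0.3, 0.4]
grip_width: 0.801
grasp_force: 0.0
```

Emit:
apply_moves(rows=[{"x": 30,"y": -21,"z": 10,"ax": 0,"ay": 0,"az": 0,"gripper": 0.2},{"x": 30,"y": -21,"z": 20,"ax": 0,"ay": 0,"az": 0,"gripper": 0.2},{"x": 30,"y": -21,"z": 25,"ax": 0,"ay": 0,"az": 0,"gripper": 0.2},{"x": 30,"y": -21,"z": 25,"ax": 0,"ay": 0,"az": 0,"gripper": 0.2},{"x": 5,"y": 0,"z": 30,"ax": 0,"ay": 0,"az": 0,"gripper": 0.2}])

```text
clock: 15.02
position: [0.4413, 0.2809, 0.1593]
ee_rot: [0.703, 0.711, 0.0, -0.002]
ft_force: [-0.4, 2.2, 0.3]
grip_width: 0.798
grasp_force: 0.0
```

Emit:
apply_moves(rows=[{"x": 0,"y": 0,"z": 30,"ax": 0,"ay": 0,"az": 0,"gripper": 0.2},{"x": 0,"y": 0,"z": 0,"ax": 0,"ay": 0,"az": 0,"gripper": 0.2},{"x": 0,"y": 0,"z": 0,"ax": 0,"ay": 0,"az": 0,"gripper": 0.2},{"x": 0,"y": 0,"z": 0,"ax": 0,"ay": 0,"az": 0,"gripper": 0.2}])

```text
clock: 15.35
position: [0.4465, 0.2743, 0.1317]
ee_rot: [0.707, 0.708, 0.0, 0.0]
ft_force: [0.7, 0.6, 0.8]
grip_width: 0.8
grasp_force: 0.0
```

```bash
python3 - <<'E'
from h import *
plan([.445,.279,.023],90)
w=cam("wrist"); t=cam("top"); print(bulbs(w,.027,(.37,.69,.185,.455),300),bulbs(t)); 
B=(.48,.71,-.1,.13); print("pan",bulbs(t,.165,B))
E
```

```text
pos [0.4465 0.2743 0.1317] alpha 90.1 shift [  4.7  -1.6 108.7] n 4 per row [ 1.2 -0.4 27.2] tilt [0.001 0.   ] F [0.7 0.6 0.8] w 0.8 gf 0.0 t 15.3 j [-1.44  0.28  0.93  1.9  -0.26  1.08 -0.41]
az 0.1 shift after turn [  4.7  -1.6 108.7]
[(0.5378, 0.3672, 1024), (0.619, 0.3686, 542), (0.4467, 0.2786, 1381)] [(0.6131, 0.3668, 119), (0.5237, 0.1992, 67), (0.4429, 0.2702, 48)]
pan [(0.6349, 0.0037, 134)]
```

Emit:
apply_moves(rows=[{"x": 4,"y": 0,"z": 35,"ax": 0,"ay": 0,"az": 0,"gripper": 0.2},{"x": 0,"y": 0,"z": 35,"ax": 0,"ay": 0,"az": 0,"gripper": 0.2},{"x": 0,"y": 0,"z": 28,"ax": 0,"ay": 0,"az": 0,"gripper": 0.2},{"x": 0,"y": 0,"z": 10,"ax": 0,"ay": 0,"az": 0,"gripper": 0.2},{"x": 0,"y": 0,"z": 0,"ax": 0,"ay": 0,"az": 0,"gripper": 0.2}])

```text
clock: 15.87
position: [0.4453, 0.2781, 0.0216]
ee_rot: [0.706, 0.708, -0.001, 0.0]
ft_force: [-0.5, -0.1, 0.0]
grip_width: 0.803
grasp_force: 0.0
```

Emit:
apply_moves(rows=[{"x": 0,"y": 0,"z": 0,"ax": 0,"ay": 0,"az": 0,"gripper": 1},{"x": 0,"y": 0,"z": 0,"ax": 0,"ay": 0,"az": 0,"gripper": 1},{"x": 0,"y": 0,"z": 0,"ax": 0,"ay": 0,"az": 0,"gripper": 1},{"x": 0,"y": 0,"z": 0,"ax": 0,"ay": 0,"az": 0,"gripper": 1},{"x": 0,"y": 0,"z": 0,"ax": 0,"ay": 0,"az": 0,"gripper": 1}], newtons=40)

```text
clock: 16.28
position: [0.447, 0.2796, 0.0249]
ee_rot: [0.706, 0.708, 0.002, -0.0]
ft_force: [-0.8, -2.0, 8.9]
grip_width: 0.492
grasp_force: 39.4
```

Emit:
apply_moves(rows=[{"x": 0,"y": 0,"z": 0,"ax": 0,"ay": 0,"az": 0,"gripper": 1},{"x": 0,"y": 0,"z": -5,"ax": 0,"ay": 0,"az": 0,"gripper": 1},{"x": 0,"y": 0,"z": -15,"ax": 0,"ay": 0,"az": 0,"gripper": 1},{"x": 0,"y": 0,"z": -20,"ax": 0,"ay": 0,"az": 0,"gripper": 1},{"x": 0,"y": 0,"z": 0,"ax": 0,"ay": 0,"az": 0,"gripper": 1}])

```text
clock: 16.7
position: [0.4478, 0.2801, 0.0666]
ee_rot: [0.706, 0.708, 0.003, -0.0]
ft_force: [0.1, 0.5, 0.8]
grip_width: 0.491
grasp_force: 40.8
```

Emit:
apply_moves(rows=[{"x": 0,"y": 0,"z": -35,"ax": 0,"ay": 0,"az": 0,"gripper": 1},{"x": 0,"y": 0,"z": -40,"ax": 0,"ay": 0,"az": 0,"gripper": 1},{"x": 0,"y": 0,"z": -40,"ax": 0,"ay": 0,"az": 0,"gripper": 1},{"x": -20,"y": 5,"z": -35,"ax": 0,"ay": 0,"az": 0,"gripper": 1},{"x": -33,"y": 14,"z": -25,"ax": 0,"ay": 0,"az": 0,"gripper": 1}])

```text
clock: 17.12
position: [0.464, 0.2299, 0.24]
ee_rot: [0.704, 0.71, 0.002, -0.001]
ft_force: [0.4, -0.4, 0.1]
grip_width: 0.491
grasp_force: 41.1
```

Emit:
apply_moves(rows=[{"x": -38,"y": 16,"z": -10,"ax": 0,"ay": 0,"az": 0,"gripper": 1},{"x": -38,"y": 16,"z": 0,"ax": 0,"ay": 0,"az": 0,"gripper": 1},{"x": -38,"y": 16,"z": 0,"ax": 0,"ay": 0,"az": 0,"gripper": 1},{"x": -38,"y": 16,"z": 0,"ax": 0,"ay": 0,"az": 0,"gripper": 1},{"x": -38,"y": 16,"z": 0,"ax": 0,"ay": 0,"az": 0,"gripper": 1}])

```text
clock: 17.53
position: [0.545, 0.0367, 0.2471]
ee_rot: [0.706, 0.708, 0.001, -0.0]
ft_force: [0.4, 0.2, 0.2]
grip_width: 0.494
grasp_force: 41.1
```

Emit:
apply_moves(rows=[{"x": -25,"y": 8,"z": 10,"ax": 0,"ay": 0,"az": 0,"gripper": 1},{"x": -7,"y": 2,"z": 20,"ax": 0,"ay": 0,"az": 0,"gripper": 1},{"x": 0,"y": 0,"z": 15,"ax": 0,"ay": 0,"az": 0,"gripper": 1},{"x": 0,"y": 0,"z": 0,"ax": 0,"ay": 0,"az": 0,"gripper": 1},{"x": 0,"y": 0,"z": 0,"ax": 0,"ay": 0,"az": 0,"gripper": 1}])

```text
clock: 17.95
position: [0.5543, 0.0064, 0.2015]
ee_rot: [0.706, 0.708, -0.0, -0.0]
ft_force: [0.6, 0.7, 0.3]
grip_width: 0.494
grasp_force: 41.0
```

```bash
python3 - <<'E'
from h import *
plan([.556,.004,.168],90)
E
```

```text
pos [0.5543 0.0064 0.2015] alpha 90.1 shift [-2.4  1.7 33.5] n 1 per row [-2.4  1.7 33.5] tilt [-0.  0.] F [0.6 0.7 0.3] w 0.494 gf 41.0 t 17.9 j [-0.99  0.33  1.09  1.75 -0.31  1.25  0.18]
az 0.1 shift after turn [-2.4  1.7 33.5]
```

Emit:
apply_moves(rows=[{"x": -2,"y": 2,"z": 15,"ax": 0,"ay": 0,"az": 0,"gripper": 1},{"x": 0,"y": 0,"z": 12,"ax": 0,"ay": 0,"az": 0,"gripper": 1},{"x": 0,"y": 0,"z": 4,"ax": 0,"ay": 0,"az": 0,"gripper": 1},{"x": 0,"y": 0,"z": 2,"ax": 0,"ay": 0,"az": 0,"gripper": 1},{"x": 0,"y": 0,"z": 1,"ax": 0,"ay": 0,"az": 0,"gripper": 1}])

```text
clock: 18.37
position: [0.5565, 0.0047, 0.1673]
ee_rot: [0.706, 0.708, 0.0, -0.0]
ft_force: [-0.9, -0.0, 1.5]
grip_width: 0.494
grasp_force: 41.2
```

Emit:
apply_moves(rows=[{"x": 0,"y": 0,"z": 0,"ax": 0,"ay": 0,"az": 0,"gripper": 0.45},{"x": 0,"y": 0,"z": 0,"ax": 0,"ay": 0,"az": 0,"gripper": 0.38},{"x": 0,"y": 0,"z": 0,"ax": 0,"ay": 0,"az": 0,"gripper": 0.36},{"x": 0,"y": 0,"z": 0,"ax": 0,"ay": 0,"az": 0,"gripper": 0.36},{"x": 0,"y": 0,"z": -10,"ax": 0,"ay": 0,"az": 0,"gripper": 0.36}])

```text
clock: 18.78
position: [0.5557, 0.0045, 0.1762]
ee_rot: [0.706, 0.708, -0.001, -0.001]
ft_force: [0.1, -0.0, 0.1]
grip_width: 0.639
grasp_force: 0.0
```

Emit:
apply_moves(rows=[{"x": 0,"y": 0,"z": -20,"ax": 0,"ay": 0,"az": 0,"gripper": 0.36},{"x": 0,"y": 0,"z": -35,"ax": 0,"ay": 0,"az": 0,"gripper": 0.3},{"x": 0,"y": 0,"z": -35,"ax": 0,"ay": 0,"az": 0,"gripper": 0.2},{"x": 10,"y": 0,"z": 0,"ax": 0,"ay": 0,"az": 0,"gripper": 0.2}])

```text
clock: 19.12
position: [0.5588, 0.0114, 0.274]
ee_rot: [0.708, 0.707, 0.003, 0.003]
ft_force: [0.4, 0.3, 0.4]
grip_width: 0.801
grasp_force: 0.0
```

```bash
python3 - <<'E'
from h import *
w=cam("wrist"); t=cam("top"); print(bulbs(t)); 
B=(.48,.71,-.1,.13); print("pan",bulbs(t,.165,B))
plan([.534,.366,.27],90)
E
```

```text
[(0.613, 0.3664, 122), (0.522, 0.1993, 73), (0.5332, 0.3657, 125)]
pan []
pos [0.5573 0.0156 0.2688] alpha 90.3 shift [350.5 -21.7  -0.7] n 11 per row [31.9 -2.  -0.1] tilt [0.003 0.002] F [ 0.7  0.8 -1.1] w 0.8 gf 0.0 t 19.2 j [-1.04  0.28  1.12  1.65 -0.25  1.37  0.12]
az 0.3 shift after turn [350.4 -23.3  -0.7]
```

Emit:
apply_moves(rows=[{"x": 35,"y": -2,"z": 0,"ax": 0,"ay": 0,"az": 0,"gripper": 0.2},{"x": 35,"y": -2,"z": 0,"ax": 0,"ay": 0,"az": 0,"gripper": 0.2},{"x": 35,"y": -2,"z": 0,"ax": 0,"ay": 0,"az": 0,"gripper": 0.2},{"x": 35,"y": -2,"z": 0,"ax": 0,"ay": 0,"az": 0,"gripper": 0.2},{"x": 35,"y": -3,"z": 0,"ax": 0,"ay": 0,"az": 0,"gripper": 0.2}])

```text
clock: 19.63
position: [0.5443, 0.1906, 0.2665]
ee_rot: [0.706, 0.708, -0.0, -0.0]
ft_force: [-0.2, -0.2, -0.6]
grip_width: 0.799
grasp_force: 0.0
```

Emit:
apply_moves(rows=[{"x": 35,"y": -3,"z": 10,"ax": 0,"ay": 0,"az": 0,"gripper": 0.2},{"x": 35,"y": -2,"z": 20,"ax": 0,"ay": 0,"az": 0,"gripper": 0.2},{"x": 35,"y": -2,"z": 20,"ax": 0,"ay": 0,"az": 0,"gripper": 0.2},{"x": 35,"y": -2,"z": 20,"ax": 0,"ay": 0,"az": 0,"gripper": 0.2},{"x": 33,"y": -2,"z": 25,"ax": 0,"ay": 0,"az": 0,"gripper": 0.2}])

```text
clock: 20.05
position: [0.5331, 0.364, 0.171]
ee_rot: [0.706, 0.708, -0.0, -0.0]
ft_force: [0.8, 1.0, 1.3]
grip_width: 0.802
grasp_force: 0.0
```

Emit:
apply_moves(rows=[{"x": 0,"y": 0,"z": 30,"ax": 0,"ay": 0,"az": 0,"gripper": 0.2},{"x": 0,"y": 0,"z": 15,"ax": 0,"ay": 0,"az": 0,"gripper": 0.2},{"x": 0,"y": 0,"z": 0,"ax": 0,"ay": 0,"az": 0,"gripper": 0.2},{"x": 0,"y": 0,"z": 0,"ax": 0,"ay": 0,"az": 0,"gripper": 0.2},{"x": 0,"y": 0,"z": 0,"ax": 0,"ay": 0,"az": 0,"gripper": 0.2}])

```text
clock: 20.47
position: [0.5343, 0.3618, 0.1283]
ee_rot: [0.706, 0.708, 0.001, 0.0]
ft_force: [0.0, -0.9, -0.3]
grip_width: 0.802
grasp_force: 0.0
```

```bash
python3 - <<'E'
from h import *
plan([.5345,.366,.023],90)
w=cam("wrist"); t=cam("top"); print(bulbs(w,.027,(.37,.69,.185,.455),300),bulbs(t)); 
B=(.48,.71,-.1,.13); print("pan",bulbs(t,.165,B))
E
```

```text
pos [0.5343 0.3618 0.1283] alpha 90.1 shift [4.200e+00 1.000e-01 1.053e+02] n 4 per row [ 1.   0.  26.3] tilt [0.001 0.   ] F [ 0.  -0.9 -0.3] w 0.802 gf 0.0 t 20.5 j [-1.3   0.6   0.89  1.58 -0.5   1.2  -0.31]
az 0.1 shift after turn [4.200e+00 1.000e-01 1.053e+02]
[(0.5349, 0.3645, 1442), (0.6161, 0.3657, 1139)] [(0.6129, 0.3661, 121), (0.5562, 0.1993, 46), (0.5331, 0.3651, 121), (0.4581, 0.1991, 26)]
pan [(0.6347, 0.0036, 136), (0.5571, 0.0036, 143)]
```

Emit:
apply_moves(rows=[{"x": 3,"y": 0,"z": 35,"ax": 0,"ay": 0,"az": 0,"gripper": 0.2},{"x": 0,"y": 0,"z": 35,"ax": 0,"ay": 0,"az": 0,"gripper": 0.2},{"x": 0,"y": 0,"z": 25,"ax": 0,"ay": 0,"az": 0,"gripper": 0.2},{"x": 0,"y": 0,"z": 10,"ax": 0,"ay": 0,"az": 0,"gripper": 0.2},{"x": 0,"y": 0,"z": 0,"ax": 0,"ay": 0,"az": 0,"gripper": 0.2}])

```text
clock: 20.98
position: [0.5328, 0.3647, 0.0208]
ee_rot: [0.706, 0.708, -0.001, -0.0]
ft_force: [-0.8, 0.4, -0.9]
grip_width: 0.8
grasp_force: 0.0
```

Emit:
apply_moves(rows=[{"x": 0,"y": 0,"z": 0,"ax": 0,"ay": 0,"az": 0,"gripper": 1},{"x": 0,"y": 0,"z": 0,"ax": 0,"ay": 0,"az": 0,"gripper": 1},{"x": 0,"y": 0,"z": 0,"ax": 0,"ay": 0,"az": 0,"gripper": 1},{"x": 0,"y": 0,"z": 0,"ax": 0,"ay": 0,"az": 0,"gripper": 1},{"x": 0,"y": 0,"z": 0,"ax": 0,"ay": 0,"az": 0,"gripper": 1}], newtons=40)

```text
clock: 21.4
position: [0.5349, 0.3659, 0.0247]
ee_rot: [0.706, 0.708, 0.002, 0.0]
ft_force: [-0.7, -0.3, 7.4]
grip_width: 0.5
grasp_force: 40.6
```

Emit:
apply_moves(rows=[{"x": 0,"y": 0,"z": 0,"ax": 0,"ay": 0,"az": 0,"gripper": 1},{"x": 0,"y": 0,"z": -5,"ax": 0,"ay": 0,"az": 0,"gripper": 1},{"x": 0,"y": 0,"z": -15,"ax": 0,"ay": 0,"az": 0,"gripper": 1},{"x": 0,"y": 0,"z": -20,"ax": 0,"ay": 0,"az": 0,"gripper": 1},{"x": 0,"y": 0,"z": 0,"ax": 0,"ay": 0,"az": 0,"gripper": 1}])

```text
clock: 21.82
position: [0.5357, 0.3662, 0.0673]
ee_rot: [0.706, 0.708, 0.003, 0.0]
ft_force: [0.6, -0.1, 0.3]
grip_width: 0.492
grasp_force: 40.8
```

Emit:
apply_moves(rows=[{"x": 0,"y": 0,"z": -35,"ax": 0,"ay": 0,"az": 0,"gripper": 1},{"x": 0,"y": 0,"z": -40,"ax": 0,"ay": 0,"az": 0,"gripper": 1},{"x": 0,"y": 0,"z": -40,"ax": 0,"ay": 0,"az": 0,"gripper": 1},{"x": -20,"y": 5,"z": -35,"ax": 0,"ay": 0,"az": 0,"gripper": 1},{"x": -35,"y": 12,"z": -25,"ax": 0,"ay": 0,"az": 0,"gripper": 1}])

```text
clock: 22.23
position: [0.5493, 0.3163, 0.2398]
ee_rot: [0.704, 0.71, 0.002, -0.0]
ft_force: [1.2, 0.6, -1.3]
grip_width: 0.492
grasp_force: 41.0
```

Emit:
apply_moves(rows=[{"x": -37,"y": 15,"z": -10,"ax": 0,"ay": 0,"az": 0,"gripper": 1},{"x": -38,"y": 15,"z": 0,"ax": 0,"ay": 0,"az": 0,"gripper": 1},{"x": -38,"y": 15,"z": 0,"ax": 0,"ay": 0,"az": 0,"gripper": 1},{"x": -38,"y": 15,"z": 0,"ax": 0,"ay": 0,"az": 0,"gripper": 1},{"x": -38,"y": 15,"z": 0,"ax": 0,"ay": 0,"az": 0,"gripper": 1}])

```text
clock: 22.65
position: [0.6257, 0.122, 0.2468]
ee_rot: [0.706, 0.708, 0.001, 0.0]
ft_force: [0.1, 0.5, -0.3]
grip_width: 0.494
grasp_force: 41.0
```

Emit:
apply_moves(rows=[{"x": -35,"y": 8,"z": 5,"ax": 0,"ay": 0,"az": 0,"gripper": 1},{"x": -15,"y": 2,"z": 15,"ax": 0,"ay": 0,"az": 0,"gripper": 1},{"x": 0,"y": 0,"z": 20,"ax": 0,"ay": 0,"az": 0,"gripper": 1},{"x": 0,"y": 0,"z": 0,"ax": 0,"ay": 0,"az": 0,"gripper": 1},{"x": 0,"y": 0,"z": 0,"ax": 0,"ay": 0,"az": 0,"gripper": 1}])

```text
clock: 23.07
position: [0.6351, 0.0743, 0.2057]
ee_rot: [0.706, 0.708, -0.0, -0.001]
ft_force: [0.2, 0.1, 0.1]
grip_width: 0.49
grasp_force: 40.9
```

```bash
python3 - <<'E'
from h import *
plan([.636,.072,.164],90)
E
```

```text
pos [0.6351 0.0743 0.2057] alpha 90.2 shift [-2.4  1.  41.7] n 2 per row [-1.2  0.5 20.8] tilt [-0.001  0.   ] F [0.2 0.1 0.1] w 0.49 gf 40.9 t 23.1 j [-0.87  0.54  0.97  1.51 -0.45  1.33  0.14]
az 0.2 shift after turn [-2.4  1.  41.7]
```

Emit:
apply_moves(rows=[{"x": -2,"y": 0,"z": 20,"ax": 0,"ay": 0,"az": 0,"gripper": 1},{"x": 0,"y": 0,"z": 14,"ax": 0,"ay": 0,"az": 0,"gripper": 1},{"x": 0,"y": 0,"z": 4,"ax": 0,"ay": 0,"az": 0,"gripper": 1},{"x": 0,"y": 0,"z": 3,"ax": 0,"ay": 0,"az": 0,"gripper": 1},{"x": 0,"y": 0,"z": 1,"ax": 0,"ay": 0,"az": 0,"gripper": 1}])

```text
clock: 23.48
position: [0.6356, 0.0725, 0.1637]
ee_rot: [0.706, 0.708, 0.0, -0.0]
ft_force: [-0.5, 0.4, -0.5]
grip_width: 0.498
grasp_force: 41.0
```

Emit:
apply_moves(rows=[{"x": 0,"y": 0,"z": 0,"ax": 0,"ay": 0,"az": 0,"gripper": 0.45},{"x": 0,"y": 0,"z": 0,"ax": 0,"ay": 0,"az": 0,"gripper": 0.38},{"x": 0,"y": 0,"z": 0,"ax": 0,"ay": 0,"az": 0,"gripper": 0.36},{"x": 0,"y": 0,"z": 0,"ax": 0,"ay": 0,"az": 0,"gripper": 0.36},{"x": 0,"y": 0,"z": -10,"ax": 0,"ay": 0,"az": 0,"gripper": 0.36}])

```text
clock: 23.9
position: [0.6347, 0.072, 0.1724]
ee_rot: [0.706, 0.708, -0.001, -0.001]
ft_force: [0.2, 0.1, -0.9]
grip_width: 0.639
grasp_force: 0.0
```

Emit:
apply_moves(rows=[{"x": 0,"y": 0,"z": -20,"ax": 0,"ay": 0,"az": 0,"gripper": 0.36},{"x": 0,"y": 0,"z": -35,"ax": 0,"ay": 0,"az": 0,"gripper": 0.3},{"x": 0,"y": 0,"z": -35,"ax": 0,"ay": 0,"az": 0,"gripper": 0.2},{"x": 10,"y": 0,"z": 0,"ax": 0,"ay": 0,"az": 0,"gripper": 0.2}])

```text
clock: 24.23
position: [0.6378, 0.0788, 0.2714]
ee_rot: [0.707, 0.707, 0.004, 0.003]
ft_force: [0.2, -1.2, 0.6]
grip_width: 0.8
grasp_force: 0.0
```

```bash
python3 - <<'E'
from h import *
t=cam("top"); print(bulbs(t)); 
B=(.48,.71,-.1,.13); print("pan",bulbs(t,.165,B))
plan([.614,.366,.27],90)
E
```

```text
[(0.5949, 0.3211, 109)]
pan [(0.6353, 0.0037, 129), (0.5581, 0.0036, 133)]
pos [0.6372 0.0829 0.268 ] alpha 90.2 shift [283.1 -22.4  -1.6] n 9 per row [31.5 -2.5 -0.2] tilt [0.006 0.002] F [ 0.6  2.5 -0.5] w 0.8 gf 0.0 t 24.3 j [-0.89  0.5   1.    1.42 -0.42  1.44  0.1 ]
az 0.2 shift after turn [283.  -23.2  -1.6]
```

Emit:
apply_moves(rows=[{"x": 35,"y": -6,"z": 0,"ax": 0,"ay": 0,"az": 0,"gripper": 0.2},{"x": 35,"y": -6,"z": 0,"ax": 0,"ay": 0,"az": 0,"gripper": 0.2},{"x": 35,"y": -6,"z": 0,"ax": 0,"ay": 0,"az": 0,"gripper": 0.2},{"x": 35,"y": -6,"z": 10,"ax": 0,"ay": 0,"az": 0,"gripper": 0.2},{"x": 35,"y": -6,"z": 20,"ax": 0,"ay": 0,"az": 0,"gripper": 0.2}])

```text
clock: 24.7
position: [0.6054, 0.2587, 0.2351]
ee_rot: [0.706, 0.708, 0.002, 0.0]
ft_force: [1.1, -0.7, -0.0]
grip_width: 0.797
grasp_force: 0.0
```

Emit:
apply_moves(rows=[{"x": 33,"y": -6,"z": 30,"ax": 0,"ay": 0,"az": 0,"gripper": 0.2},{"x": 30,"y": -6,"z": 30,"ax": 0,"ay": 0,"az": 0,"gripper": 0.2},{"x": 0,"y": 0,"z": 30,"ax": 0,"ay": 0,"az": 0,"gripper": 0.2},{"x": 0,"y": 0,"z": 0,"ax": 0,"ay": 0,"az": 0,"gripper": 0.2},{"x": 0,"y": 0,"z": 0,"ax": 0,"ay": 0,"az": 0,"gripper": 0.2}])

```text
clock: 25.12
position: [0.5927, 0.3159, 0.1455]
ee_rot: [0.706, 0.708, -0.002, 0.0]
ft_force: [0.9, -0.9, 2.0]
grip_width: 0.8
grasp_force: 0.0
```

```bash
python3 - <<'E'
from h import *
plan([.595,.321,.023],90)
w=cam("wrist"); t=cam("top"); print(bulbs(w,.027,(.37,.69,.185,.455),300),bulbs(t)); 
B=(.48,.71,-.1,.13); print("pan",bulbs(t,.165,B))
cv2.imwrite("pics/d1.png",w["color"][:,:,::-1])
E
```

```text
pos [0.5927 0.3159 0.1455] alpha 90.2 shift [  5.4   2.6 122.5] n 4 per row [ 1.4  0.6 30.6] tilt [-0.002 -0.002] F [ 0.9 -0.9  2. ] w 0.8 gf 0.0 t 25.1 j [-1.16  0.65  0.89  1.48 -0.52  1.27 -0.2 ]
az 0.2 shift after turn [  5.4   2.6 122.5]
[(0.5962, 0.3202, 1339)] [(0.5948, 0.3206, 114), (0.5043, 0.1992, 55)]
pan [(0.6363, 0.072, 134), (0.6349, 0.0037, 134), (0.5571, 0.0036, 143)]
```

View pics/d1.png

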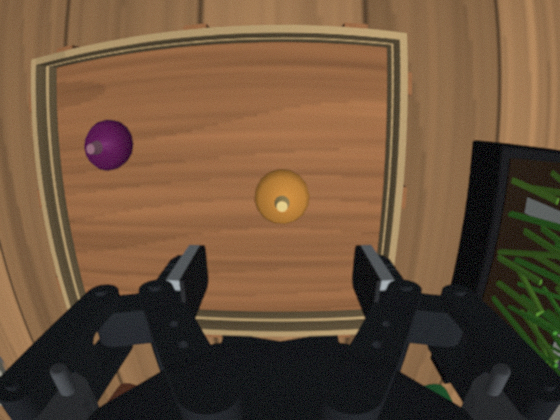

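Emit:
apply_moves(rows=[{"x": 4,"y": 3,"z": 35,"ax": 0,"ay": 0,"az": 0,"gripper": 0.2},{"x": 0,"y": 0,"z": 40,"ax": 0,"ay": 0,"az": 0,"gripper": 0.2},{"x": 0,"y": 0,"z": 35,"ax": 0,"ay": 0,"az": 0,"gripper": 0.2},{"x": 0,"y": 0,"z": 11,"ax": 0,"ay": 0,"az": 0,"gripper": 0.2},{"x": 0,"y": 0,"z": 0,"ax": 0,"ay": 0,"az": 0,"gripper": 0.2}])

```text
clock: 25.63
position: [0.5961, 0.3193, 0.0246]
ee_rot: [0.707, 0.708, -0.001, -0.0]
ft_force: [0.8, -0.5, -0.0]
grip_width: 0.8
grasp_force: 0.0
```

Emit:
apply_moves(rows=[{"x": 0,"y": 0,"z": 0,"ax": 0,"ay": 0,"az": 0,"gripper": 1},{"x": 0,"y": 0,"z": 0,"ax": 0,"ay": 0,"az": 0,"gripper": 1},{"x": 0,"y": 0,"z": 0,"ax": 0,"ay": 0,"az": 0,"gripper": 1},{"x": 0,"y": 0,"z": 0,"ax": 0,"ay": 0,"az": 0,"gripper": 1},{"x": 0,"y": 0,"z": 0,"ax": 0,"ay": 0,"az": 0,"gripper": 1}], newtons=40)

```text
clock: 26.05
position: [0.5985, 0.3209, 0.0292]
ee_rot: [0.706, 0.708, 0.002, 0.001]
ft_force: [-0.6, -1.2, 7.0]
grip_width: 0.492
grasp_force: 39.9
```

Emit:
apply_moves(rows=[{"x": 0,"y": 0,"z": 0,"ax": 0,"ay": 0,"az": 0,"gripper": 1},{"x": 0,"y": 0,"z": -5,"ax": 0,"ay": 0,"az": 0,"gripper": 1},{"x": 0,"y": 0,"z": -15,"ax": 0,"ay": 0,"az": 0,"gripper": 1},{"x": 0,"y": 0,"z": -20,"ax": 0,"ay": 0,"az": 0,"gripper": 1},{"x": 0,"y": 0,"z": 0,"ax": 0,"ay": 0,"az": 0,"gripper": 1}])

```text
clock: 26.47
position: [0.5989, 0.3213, 0.0714]
ee_rot: [0.706, 0.708, 0.003, 0.001]
ft_force: [0.9, -0.1, 0.3]
grip_width: 0.493
grasp_force: 40.7
```

Emit:
apply_moves(rows=[{"x": 0,"y": 0,"z": -35,"ax": 0,"ay": 0,"az": 0,"gripper": 1},{"x": 0,"y": 0,"z": -40,"ax": 0,"ay": 0,"az": 0,"gripper": 1},{"x": 0,"y": 0,"z": -40,"ax": 0,"ay": 0,"az": 0,"gripper": 1},{"x": -20,"y": 0,"z": -35,"ax": 0,"ay": 0,"az": 0,"gripper": 1},{"x": -35,"y": -4,"z": -25,"ax": 0,"ay": 0,"az": 0,"gripper": 1}])

```text
clock: 26.88
position: [0.5932, 0.2701, 0.2442]
ee_rot: [0.704, 0.71, 0.003, 0.0]
ft_force: [0.6, -0.3, -0.2]
grip_width: 0.488
grasp_force: 41.0
```

Emit:
apply_moves(rows=[{"x": -31,"y": -6,"z": -5,"ax": 0,"ay": 0,"az": 0,"gripper": 1},{"x": -31,"y": -6,"z": 0,"ax": 0,"ay": 0,"az": 0,"gripper": 1},{"x": -31,"y": -6,"z": 0,"ax": 0,"ay": 0,"az": 0,"gripper": 1},{"x": -31,"y": -6,"z": 0,"ax": 0,"ay": 0,"az": 0,"gripper": 1},{"x": -31,"y": -6,"z": 0,"ax": 0,"ay": 0,"az": 0,"gripper": 1}])

```text
clock: 27.3
position: [0.5628, 0.1099, 0.2458]
ee_rot: [0.706, 0.708, 0.001, -0.0]
ft_force: [-0.1, -0.4, -0.4]
grip_width: 0.488
grasp_force: 41.0
```

Emit:
apply_moves(rows=[{"x": -25,"y": -5,"z": 5,"ax": 0,"ay": 0,"az": 0,"gripper": 1},{"x": -14,"y": -2,"z": 15,"ax": 0,"ay": 0,"az": 0,"gripper": 1},{"x": 0,"y": 0,"z": 20,"ax": 0,"ay": 0,"az": 0,"gripper": 1},{"x": 0,"y": 0,"z": 0,"ax": 0,"ay": 0,"az": 0,"gripper": 1},{"x": 0,"y": 0,"z": 0,"ax": 0,"ay": 0,"az": 0,"gripper": 1}])

```text
clock: 27.72
position: [0.556, 0.0727, 0.2052]
ee_rot: [0.706, 0.708, -0.0, -0.0]
ft_force: [0.2, -0.0, 0.0]
grip_width: 0.49
grasp_force: 40.9
```

```bash
python3 - <<'E'
from h import *
plan([.557,.072,.167],90)
E
```

```text
pos [0.556  0.0727 0.2052] alpha 90.1 shift [-0.8  1.  38.2] n 2 per row [-0.4  0.5 19.1] tilt [-0.001  0.001] F [ 0.2 -0.   0. ] w 0.49 gf 40.9 t 27.7 j [-1.08  0.34  1.07  1.73 -0.31  1.26  0.06]
az 0.1 shift after turn [-0.8  1.  38.2]
```

Emit:
apply_moves(rows=[{"x": 0,"y": 0,"z": 20,"ax": 0,"ay": 0,"az": 0,"gripper": 1},{"x": 0,"y": 0,"z": 12,"ax": 0,"ay": 0,"az": 0,"gripper": 1},{"x": 0,"y": 0,"z": 4,"ax": 0,"ay": 0,"az": 0,"gripper": 1},{"x": 0,"y": 0,"z": 2,"ax": 0,"ay": 0,"az": 0,"gripper": 1},{"x": 0,"y": 0,"z": 1,"ax": 0,"ay": 0,"az": 0,"gripper": 1}])

```text
clock: 28.13
position: [0.5565, 0.0736, 0.1668]
ee_rot: [0.706, 0.708, 0.0, -0.0]
ft_force: [-5.8, 2.3, 13.5]
grip_width: 0.486
grasp_force: 42.3
```

Emit:
apply_moves(rows=[{"x": 0,"y": 0,"z": 0,"ax": 0,"ay": 0,"az": 0,"gripper": 0.45},{"x": 0,"y": 0,"z": 0,"ax": 0,"ay": 0,"az": 0,"gripper": 0.38},{"x": 0,"y": 0,"z": 0,"ax": 0,"ay": 0,"az": 0,"gripper": 0.36},{"x": 0,"y": 0,"z": 0,"ax": 0,"ay": 0,"az": 0,"gripper": 0.36},{"x": 0,"y": 0,"z": -10,"ax": 0,"ay": 0,"az": 0,"gripper": 0.36}])

```text
clock: 28.55
position: [0.5554, 0.0726, 0.1746]
ee_rot: [0.706, 0.708, -0.001, -0.0]
ft_force: [-0.1, 0.2, 0.2]
grip_width: 0.64
grasp_force: 0.0
```

Emit:
apply_moves(rows=[{"x": 0,"y": 0,"z": -20,"ax": 0,"ay": 0,"az": 0,"gripper": 0.36},{"x": 0,"y": 0,"z": -35,"ax": 0,"ay": 0,"az": 0,"gripper": 0.36},{"x": 0,"y": 0,"z": -35,"ax": 0,"ay": 0,"az": 0,"gripper": 1},{"x": 0,"y": -20,"z": -35,"ax": 0,"ay": 0,"az": 0,"gripper": 1},{"x": 0,"y": -25,"z": 0,"ax": 0,"ay": 0,"az": 0,"gripper": 1}])

```text
clock: 28.97
position: [0.5143, 0.071, 0.3064]
ee_rot: [0.707, 0.707, 0.002, 0.003]
ft_force: [-0.5, -1.2, 1.9]
grip_width: 0.226
grasp_force: 0.0
```

Emit:
apply_moves(rows=[{"x": -30,"y": -20,"z": 0,"ax": 0,"ay": 0,"az": 0,"gripper": 1},{"x": -35,"y": -20,"z": 0,"ax": 0,"ay": 0,"az": 0,"gripper": 1},{"x": -35,"y": -15,"z": 0,"ax": 0,"ay": 0,"az": 0,"gripper": 1},{"x": 0,"y": 0,"z": 0,"ax": 0,"ay": 0,"az": 0,"gripper": 1},{"x": 0,"y": 0,"z": 0,"ax": 0,"ay": 0,"az": 0,"gripper": 1}])

```text
clock: 29.38
position: [0.4613, -0.0209, 0.3018]
ee_rot: [0.708, 0.707, 0.002, -0.002]
ft_force: [0.4, 0.7, -0.2]
grip_width: 0.0
grasp_force: 0.0
```

```bash
python3 - <<'E'
from h import *
t=cam("top"); print(bulbs(t)); s=cam("scene")
B=(.48,.71,-.1,.13); print("pan",bulbs(t,.165,B))
for b,a in blobs(t,(0,190,100),(5,255,255),60)[0]: print("tab",b,a,px(t,*b,.208))
cv2.imwrite("pics/e1.png",np.hstack([cv2.resize(t["color"][140:320,220:420],(400,360)),cv2.resize(s["color"][150:300,150:350],(400,300))[:300] if 0 else cv2.resize(s["color"][120:300,150:350],(400,360))])[:,:,::-1])
plan([.456,-.142,.26],90)
E
```

```text
[(0.5198, 0.1987, 21)]
pan [(0.6368, 0.0718, 128), (0.6351, 0.0035, 131), (0.5574, 0.0731, 136), (0.5684, 0.0018, 36)]
pos [ 0.4617 -0.0186  0.3015] alpha 90.1 shift [-123.5   -5.9   41.3] n 4 per row [-30.9  -1.5  10.3] tilt [-0.001  0.002] F [-0.2  0.4  0.1] w 0.003 gf 0.0 t 29.5 j [-1.29 -0.28  1.07  1.82  0.25  1.47 -0.27]
az 0.1 shift after turn [-123.5   -5.7   41.3]
```

View pics/e1.png

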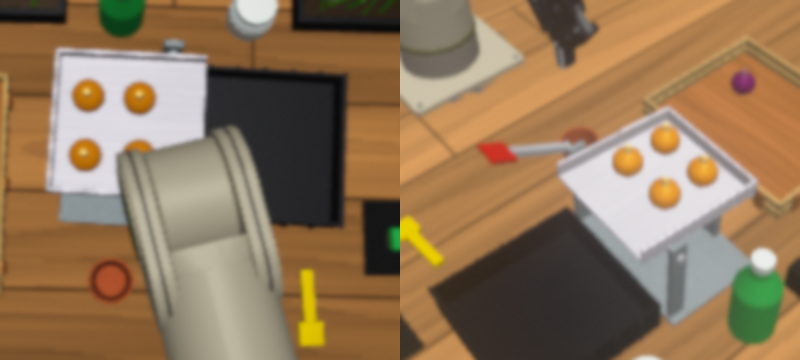

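Emit:
apply_moves(rows=[{"x": -33,"y": -2,"z": 0,"ax": 0,"ay": 0,"az": 0,"gripper": 1},{"x": -33,"y": -2,"z": 0,"ax": 0,"ay": 0,"az": 0,"gripper": 1},{"x": -33,"y": -1,"z": 0,"ax": 0,"ay": 0,"az": 0,"gripper": 1},{"x": -30,"y": 0,"z": 10,"ax": 0,"ay": 0,"az": 0,"gripper": 1},{"x": 0,"y": 0,"z": 25,"ax": 0,"ay": 0,"az": 0,"gripper": 1}])

```text
clock: 29.9
position: [0.4581, -0.1536, 0.2679]
ee_rot: [0.709, 0.705, 0.0, 0.001]
ft_force: [0.8, 0.4, 0.2]
grip_width: -0.0
grasp_force: 0.0
```

Emit:
apply_moves(rows=[{"x": 0,"y": 0,"z": 15,"ax": 0,"ay": 0,"az": 0,"gripper": 1},{"x": 0,"y": 0,"z": 10,"ax": 0,"ay": 0,"az": 0,"gripper": 1},{"x": 0,"y": 0,"z": 0,"ax": 0,"ay": 0,"az": 0,"gripper": 1},{"x": 0,"y": 0,"z": 0,"ax": 0,"ay": 0,"az": 0,"gripper": 1}])

```text
clock: 30.23
position: [0.4571, -0.147, 0.2416]
ee_rot: [0.706, 0.708, -0.001, -0.0]
ft_force: [-0.1, -0.2, 0.8]
grip_width: -0.001
grasp_force: 0.0
```

```bash
python3 - <<'E'
from h import *
s=cam("scene");w=cam("wrist")
cv2.imwrite("pics/e2.png",np.hstack([cv2.resize(w["color"],(480,360)),cv2.resize(s["color"][130:270,120:260],(320,360))])[:,:,::-1])
plan([.456,-.148,.21],90)
E
```

```text
pos [ 0.4575 -0.1472  0.2421] alpha 90.2 shift [-0.8 -1.4 32.1] n 1 per row [-0.8 -1.4 32.1] tilt [-0.    -0.001] F [ 0.5 -0.2  0.3] w -0.002 gf 0.0 t 30.3 j [-1.3  -0.36  1.32  1.87  0.36  1.38 -0.07]
az 0.2 shift after turn [-0.8 -1.4 32.1]
```

View pics/e2.png

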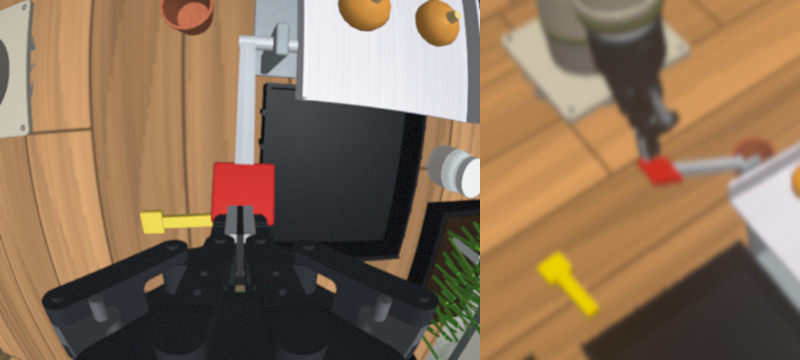

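Emit:
apply_moves(rows=[{"x": 0,"y": 0,"z": -10,"ax": 0,"ay": 0,"az": -6,"gripper": 1},{"x": 0,"y": 0,"z": -10,"ax": 0,"ay": 0,"az": -7,"gripper": 1},{"x": 0,"y": 0,"z": 0,"ax": 0,"ay": 0,"az": -7,"gripper": 1},{"x": 0,"y": 0,"z": 0,"ax": 0,"ay": 0,"az": 0,"gripper": 1}])

```text
clock: 30.67
position: [0.4575, -0.1476, 0.2623]
ee_rot: [0.57, 0.821, 0.001, -0.0]
ft_force: [-0.4, 0.7, -0.3]
grip_width: 0.006
grasp_force: 0.0
```

```bash
python3 - <<'E'
from h import *
w=cam("wrist")
for b,a in blobs(w,(0,190,80),(6,255,255),300)[0]: print("tab",b,a,px(w,*b,.208))
plan([.456,-.148,.21],110)
E
```

```text
tab (np.float64(287.3), np.float64(212.8)) 3273 [ 0.4584 -0.1356  0.208 ]
pos [ 0.4573 -0.1475  0.2618] alpha 110.0 shift [-0.1 -1.4 51.8] n 2 per row [-0.  -0.7 25.9] tilt [-0.     0.001] F [-0.9  1.  -0.6] w -0.002 gf 0.0 t 30.7 j [-1.32 -0.44  1.27  1.84  0.42  1.45  0.22]
az 0.0 shift after turn [-0.1 -1.4 51.8]
```

Emit:
apply_moves(rows=[{"x": 2,"y": 0,"z": 10,"ax": 0,"ay": 0,"az": -7,"gripper": 1},{"x": 0,"y": 0,"z": 10,"ax": 0,"ay": 0,"az": -7,"gripper": 1},{"x": 0,"y": 0,"z": 10,"ax": 0,"ay": 0,"az": -7,"gripper": 1},{"x": 0,"y": 0,"z": 5,"ax": 0,"ay": 0,"az": 0,"gripper": 1},{"x": 0,"y": 0,"z": 0,"ax": 0,"ay": 0,"az": 0,"gripper": 1}])

```text
clock: 31.13
position: [0.4559, -0.1455, 0.2257]
ee_rot: [0.417, 0.909, -0.0, -0.001]
ft_force: [-1.1, 2.9, 3.0]
grip_width: -0.001
grasp_force: 1.6
```

```bash
python3 - <<'E'
from h import *
plan([.456,-.146,.21],132)
E
```

```text
pos [ 0.4559 -0.1455  0.2257] alpha 130.8 shift [-0.4 -0.3 15.7] n 1 per row [-0.4 -0.3 15.7] tilt [-0.002  0.001] F [-1.1  2.9  3. ] w -0.001 gf 1.6 t 31.1 j [-1.37 -0.47  1.32  1.9   0.46  1.39  0.55]
az -1.2 shift after turn [-0.4 -0.3 15.7]
```

```bash
cat > fk.py <<'E'
import numpy as np
from scipy.optimize import least_squares
from scipy.spatial.transform import Rotation as R
D=[# pos, alpha, joints
([.2223,.584,.2421],159.2,[-1.22961903,.33290791,-.06470201,1.46097427,.02159351,1.34991256,-.08852775]),
([.5055,-.0276,.2926],162.2,[-.58,.03,.56,1.72,-.01,1.4,1.24]),
([.4666,-.4397,.164],91.9,[-.01,.59,.98,1.56,-.51,1.27,1.08]),
([.6347,.0043,.203],90.2,[-.76,.52,.95,1.53,-.43,1.32,.24]),
([.4465,.2743,.1317],90.1,[-1.44,.28,.93,1.9,-.26,1.08,-.41]),
([.5343,.3618,.1283],90.1,[-1.3,.6,.89,1.58,-.5,1.2,-.31]),
([.6351,.0743,.2057],90.2,[-.87,.54,.97,1.51,-.45,1.33,.14]),
([.5927,.3159,.1455],90.2,[-1.16,.65,.89,1.48,-.52,1.27,-.2]),
([.4575,-.1472,.2421],90.2,[-1.3,-.36,1.32,1.87,.36,1.38,-.07]),
([.4573,-.1475,.2618],110,[-1.32,-.44,1.27,1.84,.42,1.45,.22]),
([.4559,-.1455,.2257],130.8,[-1.37,-.47,1.32,1.9,.46,1.39,.55])]
def rz(a): return R.from_rotvec([0,0,a])
def ry(a): return R.from_rotvec([0,a,0])
def fk(q,p,s=(-1,-1,-1,-1)):
    d1,L1,e1,e2,L2,w,T,j0=p
    r=rz(s[0]*q[0]+j0); x=np.array([0,0,d1])
    r=r*ry(q[1])*rz(s[1]*q[2]); x=x+r.apply([e1,0,L1])
    r=r*ry(q[3]); x=x+r.apply([e2,0,L2])
    r=r*rz(s[2]*q[4])*ry(q[5]); x=x+r.apply([w,0,T])
    return x,r*rz(s[3]*q[6])
if __name__=="__main__":
    import itertools
    for s in itertools.product([-1],[-1,1],[-1,1],[-1,1]):
        def res(p):
            o=[]
            for P,a,q in D:
                x,r=fk(q,p,s); o+=list(x-P); o+=list(.3*(r.as_matrix()[:,2]-[0,0,-1]))
            return o
        f=least_squares(res,[.3,.4,0,0,.4,0,.3,0]); 
        off=[np.degrees(np.arctan2(*fk(q,f.x,s)[1].as_matrix()[[1,0],0]))-a for P,a,q in D]
        print(s,f.cost.round(6),f.x.round(4),np.round(off,1))
E
python3 fk.py
```

```text
(-1, -1, -1, -1) 0.000387 [-0.0097  0.3946 -0.0385 -0.0632  0.4811 -0.0535  0.0777 -0.0651] [-273.8 -273.8   86.2   86.2   85.9   86.2   86.    86.6   86.  -273.5
 -273.3]
(-1, -1, -1, 1) 0.000387 [-0.0097  0.3946 -0.0385 -0.0632  0.4811 -0.0535  0.0777 -0.0651] [-263.6  -55.9  -37.6   58.7 -227.1 -238.3   70.  -250.5 -266.    61.3
   23.6]
(-1, -1, 1, -1) 0.270726 [-0.0596  0.3917 -0.0448 -0.0375  0.4825 -0.0657 -0.0025 -0.0721] [-274.7 -274.  -267.2 -267.5 -258.6 -249.3 -266.4 -253.7   79.3 -283.2
 -293.3]
(-1, -1, 1, 1) 0.270726 [-0.0596  0.3917 -0.0448 -0.0375  0.4825 -0.0657 -0.0025 -0.0721] [-264.6  -56.1   -3.1   73.7 -215.8 -226.7   83.2 -240.6   85.5   59.7
   25. ]
(-1, 1, -1, -1) 0.802004 [ 0.3769 -0.32    0.2534  0.5256  0.9285  1.354  -1.0401  1.347 ] [-199.9 -128.8 -106.5  -93.9  -86.3  -91.5  -90.9  -93.8  -43.8  -55.4
  -56.6]
(-1, 1, -1, 1) 0.802004 [ 0.3769 -0.32    0.2534  0.5256  0.9285  1.354  -1.0401  1.347 ] [-189.7 -270.9 -202.4 -112.8  -43.5  -68.9 -101.3  -80.7  -37.7  -72.5
  -98.2]
(-1, 1, 1, -1) 0.65401 [ 0.1474  0.2482 -0.0862 -0.3895  0.7943  1.1949  0.3241  0.8683] [-227.8 -156.   -99.1 -106.  -102.1 -106.9 -104.6 -111.   -79.4  -84.
  -82.2]
(-1, 1, 1, 1) 0.65401 [ 0.1474  0.2482 -0.0862 -0.3895  0.7943  1.1949  0.3241  0.8683] [-217.7 -298.1 -222.8 -133.5  -55.1  -71.4 -120.7  -88.1  -71.4 -109.2
 -145.3]
```

```bash
cat > sim.py <<'E'
from fk import *
S=(-1,-1,-1,-1); P0=np.array([-.0097,.3946,-.0385,-.0632,.4811,-.0535,.0777,-.0651])
def F(q):
    x,r=fk(q,P0,S); return x,r*rz(np.radians(-86.1))
def jac(q):
    x0,r0=F(q); J=np.zeros((6,7))
    for i in range(7):
        d=np.array(q,float); d[i]+=1e-5; x,r=F(d); J[:3,i]=(x-x0)/1e-5; J[3:,i]=(r*r0.inv()).as_rotvec()/1e-5
    return J
def go(q,segs,sub=3,W=None,log=False):
    """segs: list of (n,dx,dy,dz mm world total, dalpha deg total)"""
    q=np.array(q,float); x,r=F(q); tr=[q.copy()]
    for n,dx,dy,dz,da in segs:
        for k in range(n*sub):
            x=x+np.array([dx,dy,dz])/1000/n/sub; r=rz(np.radians(da)/n/sub)*r
            for _ in range(2):
                cx,cr=F(q); e=np.r_[x-cx,(r*cr.inv()).as_rotvec()]; q=q+np.linalg.pinv(jac(q))@e
            tr.append(q.copy())
    return q,np.array(tr)
if __name__=="__main__":
    q,_=go(D[0][2],[(20,505.5-222.3,-27.6-584,50,3)]); print("start->",q.round(2),"exp",D[1][2])
    q,_=go(q,[(10,71,-159,-137,0)]); print(q.round(2),"exp [-0.28 0.41 0.66 1.65 -0.27 1.18 1.7]")
    q,_=go([-1.29,-.28,1.07,1.82,.25,1.47,-.27],[(4,-4,-129,0,0),(2,0,0,-60,0)]); print(q.round(2),"exp",D[8][2])
    q,_=go(D[8][2],[(3,0,0,20,20)]); print(q.round(2),"exp",D[9][2])
    q,_=go(q,[(3,-1,2,-36,21)]); print(q.round(2),"exp",D[10][2])
E
python3 sim.py
```

```text
start-> [-0.62  0.01  0.6   1.7  -0.    1.43  1.24] exp [-0.58, 0.03, 0.56, 1.72, -0.01, 1.4, 1.24]
[-0.32  0.37  0.69  1.67 -0.25  1.18  1.69] exp [-0.28 0.41 0.66 1.65 -0.27 1.18 1.7]
[-1.28 -0.34  1.32  1.89  0.34  1.36 -0.06] exp [-1.3, -0.36, 1.32, 1.87, 0.36, 1.38, -0.07]
[-1.36 -0.45  1.3   1.83  0.44  1.45  0.2 ] exp [-1.32, -0.44, 1.27, 1.84, 0.42, 1.45, 0.22]
[-1.42 -0.56  1.31  1.89  0.55  1.43  0.48] exp [-1.37, -0.47, 1.32, 1.9, 0.46, 1.39, 0.55]
```

```bash
cat > srch.py <<'E'
from sim import *
lo=np.array([-2.6,-.5,-1.47,.16,-1.27,.06,-2.6]);hi=np.array([2.6,2.12,1.34,2.42,4.41,2.06,2.6])
q0=D[10][2]; res=[]
for ox in (60,120,200):
  for oy in (-60,20,150,300):
    for da in (-130,-80,-40,0,30,60):
      for back in (0,1):
        try:
          q,t=go(q0,[(4,ox/2,oy/2,75,0),(8,ox/2,oy/2,0,0),(12,0,0,0,da),(8,-ox,-oy,0,0),(3,0,0,-60,0)]+([(6,0,0,0,0)] if 0 else []),sub=1)
          q2,t2=go(q,[(8,0,0,-140,0)],sub=1)
        except Exception: continue
        m=lambda T:np.minimum((T-lo).min(0),(hi-T).min(0)).min()
        res.append((m(t2),m(t),ox,oy,da,q.round(2),q2.round(2)))
        break
res.sort(key=lambda r:-min(r[0],r[1]+.15))
for r in res[:8]: print(r)
_,t=go(q0,[(8,0,0,-120,0)]); print(t[-1].round(2),t.min(0).round(2),t.max(0).round(2))
E
python3 srch.py
```

```text
(np.float64(-0.17252080014187343), np.float64(-0.2234733042949557), 60, 20, 30, array([-1.44, -0.6 ,  1.28,  1.87,  0.57,  1.49,  0.97]), array([-1.53, -0.65,  1.51,  2.07,  0.7 ,  1.22,  0.92]))
(np.float64(-0.17411298176551027), np.float64(-0.22392818661452485), 60, 150, 30, array([-1.44, -0.59,  1.28,  1.87,  0.57,  1.48,  0.97]), array([-1.53, -0.65,  1.51,  2.07,  0.69,  1.22,  0.93]))
(np.float64(-0.17693836373039762), np.float64(-0.2843761393413884), 60, -60, 30, array([-1.43, -0.59,  1.28,  1.87,  0.56,  1.48,  0.98]), array([-1.53, -0.64,  1.52,  2.07,  0.69,  1.21,  0.93]))
(np.float64(-0.24080383131566552), np.float64(-0.22347332590510183), 60, 20, 0, array([-1.36, -0.45,  1.3 ,  1.87,  0.44,  1.41,  0.56]), array([-1.52, -0.48,  1.58,  2.08,  0.53,  1.12,  0.53]))
(np.float64(-0.2421209283300736), np.float64(-0.22392818661452485), 60, 150, 0, array([-1.35, -0.45,  1.3 ,  1.87,  0.44,  1.41,  0.57]), array([-1.52, -0.48,  1.58,  2.08,  0.53,  1.12,  0.53]))
(np.float64(-0.24511209199551076), np.float64(-0.2843761679666461), 60, -60, 0, array([-1.35, -0.45,  1.3 ,  1.87,  0.43,  1.41,  0.57]), array([-1.52, -0.47,  1.59,  2.08,  0.52,  1.12,  0.53]))
(np.float64(-0.18034236965334438), np.float64(-0.4349660794153585), 120, 20, 30, array([-1.43, -0.58,  1.28,  1.87,  0.56,  1.48,  0.98]), array([-1.53, -0.63,  1.52,  2.07,  0.68,  1.21,  0.94]))
(np.float64(-0.26097463154886524), np.float64(-0.43496618507499374), 120, 20, 0, array([-1.33, -0.42,  1.3 ,  1.88,  0.41,  1.4 ,  0.59]), array([-1.52, -0.44,  1.6 ,  2.08,  0.49,  1.1 ,  0.56]))
[-1.51 -0.49  1.56  2.07  0.55  1.14  0.52] [-1.51 -0.49  1.32  1.9   0.46  1.14  0.52] [-1.37 -0.47  1.56  2.07  0.55  1.39  0.55]
```

```bash
cat > sim2.py <<'E'
from sim import *
lo=np.array([-2.6,-.5,-1.47,.16,-1.27,.06,-2.6])+.025;hi=np.array([2.6,2.12,1.34,2.42,4.41,2.06,2.6])-.02
def step(q,x,r):
    for _ in range(2):
        fr=np.zeros(7,bool)
        for _ in range(4):
            cx,cr=F(q); e=np.r_[x-cx,(r*cr.inv()).as_rotvec()]; J=jac(q); J[:,fr]=0
            d=J.T@np.linalg.solve(J@J.T+1e-5*np.eye(6),e); n=q+d
            v=((n>hi)&(d>0))|((n<lo)&(d<0))
            if not (v&~fr).any(): break
            fr|=v
        q=np.clip(n,np.minimum(q,lo),np.maximum(q,hi))
    cx,cr=F(q); return q,np.linalg.norm(x-cx)+.1*(r*cr.inv()).magnitude()
def go(q,segs):
    q=np.array(q,float); x,r=F(q); tr=[q.copy()]; er=0
    for n,dx,dy,dz,da in segs:
        for k in range(n):
            x=x+np.array([dx,dy,dz])/1000/n; r=rz(np.radians(da)/n)*r
            q,e=step(q,x,r); er=max(er,e); tr.append(q.copy())
    return q,np.array(tr),er
if __name__=="__main__":
    q0=D[10][2]
    q,t,e=go(q0,[(8,0,0,-120,0)]); print("press",q.round(2),t[:,1].min(),e)
    rng=np.random.default_rng(0); best=[]
    up=[(4,30,30,70,0)]
    qa,ta,ea=go(q0,up); print("up",qa.round(2),ea)
    x0,r0=F(qa)
    for it in range(150):
        pts=[np.array([x0[0],x0[1],x0[2],0])]; segs=[]; 
        for k in range(3):
            r_=rng.uniform(.48,.8); az=rng.uniform(-.6,.9); p=np.array([r_*np.cos(az),r_*np.sin(az),rng.uniform(.29,.4),rng.uniform(-140,90)])
            d=p-pts[-1]; n=int(max(np.linalg.norm(d[:3])/.06,abs(d[3])/10))+1; segs.append((n,*(d[:3]*1000),d[3])); pts.append(p)
        p=np.array([.456,-.146,.27,rng.choice([-130,-90,-40,0,40])]); d=p-pts[-1]; segs.append((12,*(d[:3]*1000),d[3]))
        q,t,e=go(qa,segs)
        if e>.004: continue
        best.append((q[2]-q[1]*.5,q.round(2),np.round(e,4),[np.round(s,0).tolist() for s in pts[1:]+[p]] and [[round(float(v),2) for v in s] for s in pts[1:]+[p]]))
    best.sort(key=lambda b:b[0])
    for b in best[:5]: print(b)
E
time python3 sim2.py
```

```text
press [-0.93  0.11  1.21  2.08 -0.13  1.02  1.06] -0.47 0.36229440849771244
up [-1.52 -0.47  1.32  1.74  0.45  1.54  0.47] 0.007968081033487945
(np.float64(0.7971239308001953), array([-0.55, -0.07,  0.76,  1.82,  0.05,  1.37,  0.22]), np.float64(0.004), [[0.45, 0.29, 0.32, -9.88], [0.66, -0.2, 0.29, 87.02], [0.68, -0.3, 0.38, -80.63], [0.46, -0.15, 0.27, -40.0]])
(np.float64(0.8485071763711238), array([-0.6 , -0.08,  0.81,  1.82,  0.06,  1.37,  1.61]), np.float64(0.0), [[0.38, 0.39, 0.3, -138.87], [0.37, 0.45, 0.32, 51.06], [0.51, 0.15, 0.4, 24.8], [0.46, -0.15, 0.27, 40.0]])
(np.float64(0.852723591643159), array([-0.61, -0.08,  0.81,  1.82,  0.06,  1.37,  1.61]), np.float64(0.0), [[0.41, 0.37, 0.31, -111.35], [0.55, 0.16, 0.35, 46.23], [0.65, -0.11, 0.34, 48.17], [0.46, -0.15, 0.27, 40.0]])
(np.float64(0.9202370389010112), array([-0.68, -0.08,  0.88,  1.82,  0.06,  1.37,  0.21]), np.float64(0.0), [[0.42, 0.41, 0.31, -80.16], [0.6, 0.34, 0.3, -78.16], [0.47, 0.37, 0.29, 64.7], [0.46, -0.15, 0.27, -40.0]])
(np.float64(0.9435288146621225), array([-0.7 , -0.08,  0.9 ,  1.82,  0.07,  1.37,  1.6 ]), np.float64(0.0), [[0.47, 0.37, 0.35, -120.37], [0.62, -0.1, 0.35, 56.26], [0.53, 0.06, 0.35, 37.06], [0.46, -0.15, 0.27, 40.0]])
real	1m10.191s
user	1m10.330s
sys	0m0.171s
```

```bash
cat > s3.py <<'E'
from sim2 import *
q0=D[10][2]
def rep(n,q,t,e): print(n,q.round(2),"j2",t[:,1].min().round(2),"j3",t[:,2].max().round(2),"err",round(e,4),F(q)[0].round(3))
def path(name,legs,q):
    print(name)
    for n,l in legs: q,t,e=go(q,[l]); rep(n,q,t,e)
    return q
x,_=F(q0)
for a1,a2,first in ((-112,154,0),(-112,154,1),(-140,180,1)):
    A=[("up",(4,30,30,70,0)),("W1",(11,-76,485,15,0)),("rot1",(16,0,0,0,a1))]
    B=[("rot2",(22,0,0,0,a2)),("W2",(7,140,-210,20,0)),("W3",(8,100,-270,0,0))] if not first else [("W2",(7,140,-210,20,0)),("rot2",(22,0,0,0,a2)),("W3",(8,100,-270,0,0))]
    C=[("back",(6,-194,-35,-60,0)),("rot3",(8,0,0,0,-(a1+a2))),("press",(8,0,0,-165,0)),("lift",(8,0,0,190,0)),("rot",(8,0,0,0,45)),("marker",(8,-95,-105,0,0)),("down",(8,0,0,-250,0))]
    path((a1,a2,first),A+B+C,q0)
E
python3 s3.py
```

```text
(-112, 154, 0)
up [-1.52 -0.47  1.32  1.74  0.45  1.54  0.47] j2 -0.47 j3 1.32 err 0.008 [ 0.474 -0.111  0.299]
W1 [-1.71  0.2   1.03  1.57 -0.18  1.46  0.05] j2 -0.47 j3 1.32 err 0.0 [0.398 0.374 0.314]
rot1 [-1.89  0.3   1.3   1.57 -0.29  1.49 -1.81] j2 0.2 j3 1.3 err 0.0 [0.398 0.374 0.314]
rot2 [-1.58  0.17  0.87  1.57 -0.13  1.46  0.74] j2 0.17 j3 1.3 err 0.0 [0.398 0.374 0.314]
W2 [-1.19  0.26  1.01  1.49 -0.22  1.52  1.27] j2 0.15 j3 1.01 err 0.0 [0.538 0.164 0.334]
W3 [-0.51  0.53  0.99  1.23 -0.43  1.6   1.85] j2 0.26 j3 1.03 err 0.0 [ 0.638 -0.106  0.334]
back [-1.   -0.22  1.1   1.84  0.2   1.4   1.51] j2 -0.22 j3 1.16 err 0.0002 [ 0.444 -0.141  0.274]
rot3 [-0.87 -0.17  1.01  1.84  0.15  1.39  0.82] j2 -0.22 j3 1.1 err 0.0 [ 0.444 -0.141  0.274]
press [-0.86  0.05  1.12  2.1  -0.05  1.02  1.  ] j2 -0.17 j3 1.12 err 0.0 [ 0.444 -0.141  0.109]
lift [-0.9  -0.18  1.02  1.79  0.16  1.45  0.81] j2 -0.18 j3 1.12 err 0.0 [ 0.444 -0.141  0.299]
rot [-1.04 -0.24  1.12  1.79  0.22  1.46  1.54] j2 -0.24 j3 1.12 err 0.0 [ 0.444 -0.141  0.299]
marker [-0.76 -0.45  1.    1.87  0.38  1.
[... 1968 characters left out ...]
38 -0.106  0.334]
back [-0.71 -0.14  0.88  1.84  0.11  1.39  1.56] j2 -0.14 j3 0.9 err 0.0 [ 0.444 -0.141  0.274]
rot3 [-0.65 -0.13  0.82  1.84  0.09  1.39  0.87] j2 -0.14 j3 0.88 err 0.0 [ 0.444 -0.141  0.274]
press [-0.63  0.03  0.88  2.1  -0.03  1.02  0.99] j2 -0.13 j3 0.88 err 0.0 [ 0.444 -0.141  0.109]
lift [-0.66 -0.13  0.82  1.79  0.1   1.44  0.87] j2 -0.13 j3 0.88 err 0.0 [ 0.444 -0.141  0.299]
rot [-0.74 -0.15  0.89  1.79  0.12  1.44  1.64] j2 -0.15 j3 0.89 err 0.0 [ 0.444 -0.141  0.299]
marker [-0.62 -0.37  0.93  1.87  0.3   1.5   1.76] j2 -0.37 j3 0.93 err 0.0 [ 0.349 -0.246  0.299]
down [-0.7   0.01  1.25  2.26 -0.01  0.88  2.06] j2 -0.37 j3 1.26 err 0.0001 [ 0.349 -0.246  0.049]
```

```bash
cat > s4.py <<'E'
from s3 import rep,path,q0,go
for rot,ox,oy in ((45,0,0),(45,130,250),(45,200,120),(90,200,120),(70,250,150)):
    q=path((rot,ox,oy),[("up",(4,30,30,70,0)),("W2",(8,ox,oy,10,0)),("rot2",(12,0,0,0,rot)),("back",(9,-30-ox,-30-oy,-40,0)),("press",(8,0,0,-155,0))],q0)
E
python3 s4.py | awk '/^\(45, 0, 0\)/{f=1} f'
```

```text
(45, 0, 0)
up [-1.52 -0.47  1.32  1.74  0.45  1.54  0.47] j2 -0.47 j3 1.32 err 0.008 [ 0.474 -0.111  0.299]
W2 [-1.52 -0.47  1.32  1.72  0.45  1.55  0.47] j2 -0.47 j3 1.32 err 0.0 [ 0.474 -0.111  0.309]
rot2 [-1.52 -0.47  1.32  1.72  0.45  1.56  1.26] j2 -0.47 j3 1.32 err 0.0 [ 0.474 -0.111  0.309]
back [-1.32 -0.47  1.23  1.84  0.45  1.48  1.33] j2 -0.47 j3 1.32 err 0.0 [ 0.444 -0.141  0.269]
press [-1.03  0.05  1.3   2.1  -0.06  1.03  1.8 ] j2 -0.47 j3 1.3 err 0.0302 [ 0.444 -0.141  0.114]
(45, 130, 250)
up [-1.52 -0.47  1.32  1.74  0.45  1.54  0.47] j2 -0.47 j3 1.32 err 0.008 [ 0.474 -0.111  0.299]
W2 [-1.73 -0.47  1.32  1.76  0.45  1.52  0.26] j2 -0.47 j3 1.32 err 0.1906 [ 0.485 -0.007  0.29 ]
rot2 [-1.73 -0.47  1.32  1.76  0.46  1.53  1.04] j2 -0.47 j3 1.32 err 0.0 [ 0.485 -0.007  0.29 ]
back [-0.69 -0.45  1.07  1.95  0.4   1.44  1.78] j2 -0.47 j3 1.32 err 0.0 [ 0.325 -0.287  0.25 ]
press [-0.69 -0.19  1.29  2.19  0.23  1.02  1.98] j2 -0.45 j3 1.32 err 0.0004 [ 0.325 -0.287  0.095]
(45, 200, 120)
up [-1.52 -0.47  1.32  1.74  0.45  1.54  0.47] j2 -0.47 j3 1.32 err 0.008 [ 0.474 -
[... 699 characters left out ...]
17]
back [ 0.05 -0.47  0.23  2.09  0.09  1.52  2.54] j2 -0.47 j3 1.32 err 0.043 [ 0.298 -0.14   0.28 ]
press [ 0.1  -0.42  0.24  2.38  0.1   1.17  2.57] j2 -0.47 j3 0.24 err 0.0 [ 0.298 -0.14   0.125]
(70, 250, 150)
up [-1.52 -0.47  1.32  1.74  0.45  1.54  0.47] j2 -0.47 j3 1.32 err 0.008 [ 0.474 -0.111  0.299]
W2 [-1.62 -0.19  1.32  1.72  0.19  1.46  0.39] j2 -0.47 j3 1.32 err 0.2397 [0.486 0.043 0.314]
rot2 [-1.61 -0.17  1.32  1.72  0.15  1.46  1.64] j2 -0.19 j3 1.32 err 0.0 [0.486 0.043 0.314]
back [ 0.26 -0.47 -0.08  2.11 -0.04  1.51  2.14] j2 -0.47 j3 1.32 err 0.1318 [ 0.319 -0.07   0.276]
press [ 0.26 -0.41 -0.09  2.4  -0.05  1.16  2.14] j2 -0.47 j3 -0.08 err 0.0 [ 0.319 -0.07   0.121]
```

```bash
cat > s5.py <<'E'
from s3 import rep,path,q0,go
for a1,a2 in ((0,42),(0,70),(-60,102)):
    q=path((a1,a2,"X"),[("up",(4,0,60,50,0)),("W1",(11,-46,455,35,0)),("rot1",(14,0,0,0,a1)),("W2",(9,210,-180,0,0)),("rot2",(14,0,0,0,a2)),("W3",(9,30,-300,20,0)),("back",(8,-194,-35,-60,0)),("press",(8,0,0,-165,0)),("lift",(8,0,0,60,0)),("mk",(8,-95,-105,0,0)),("dn",(5,0,0,-120,0))],q0)
E
python3 s5.py | grep -A30 X
```

```text
(0, 42, 'X')
up [-1.37 -0.43  1.19  1.84  0.39  1.48  0.47] j2 -0.47 j3 1.32 err 0.0 [ 0.452 -0.083  0.278]
W1 [-1.59  0.19  0.89  1.56 -0.15  1.46  0.04] j2 -0.43 j3 1.19 err 0.0 [0.406 0.372 0.313]
rot1 [-1.59  0.19  0.89  1.56 -0.15  1.46  0.04] j2 0.19 j3 0.89 err 0 [0.406 0.372 0.313]
W2 [-0.97  0.5   0.93  1.29 -0.4   1.54  0.62] j2 0.19 j3 0.95 err 0.0 [0.616 0.192 0.313]
rot2 [-0.89  0.46  0.78  1.29 -0.32  1.52  1.31] j2 0.46 j3 0.93 err 0.0 [0.616 0.192 0.313]
W3 [-0.42  0.5   0.84  1.21 -0.36  1.58  1.8 ] j2 0.43 j3 0.84 err 0.0 [ 0.646 -0.108  0.333]
back [-0.73 -0.11  0.91  1.83  0.09  1.38  1.61] j2 -0.11 j3 0.93 err 0.0 [ 0.452 -0.143  0.273]
press [-0.7   0.07  0.96  2.08 -0.07  1.02  1.75] j2 -0.11 j3 0.96 err 0.0 [ 0.452 -0.143  0.108]
lift [-0.72 -0.03  0.95  2.01  0.03  1.15  1.67] j2 -0.03 j3 0.96 err 0.0 [ 0.452 -0.143  0.168]
mk [-0.59 -0.26  1.03  2.09  0.24  1.19  1.78] j2 -0.26 j3 1.03 err 0.0 [ 0.357 -0.248  0.168]
dn [-0.67  0.07  1.22  2.24 -0.08  0.88  2.06] j2 -0.26 j3 1.22 err 0.0 [ 0.357 -0.248  0.048]
(0, 70, 'X')
up [-1.37 -0.43  1.19  1.84  0.39  1
[... 1352 characters left out ...]
3 1.06 err 0.0 [0.616 0.192 0.313]
rot2 [-0.81  0.43  0.66  1.29 -0.26  1.51  1.26] j2 0.43 j3 1.0 err 0.0 [0.616 0.192 0.313]
W3 [-0.37  0.48  0.73  1.21 -0.31  1.57  1.76] j2 0.4 j3 0.73 err 0.0 [ 0.646 -0.108  0.333]
back [-0.59 -0.09  0.78  1.83  0.07  1.38  1.63] j2 -0.09 j3 0.8 err 0.0 [ 0.452 -0.143  0.273]
press [-0.56  0.06  0.82  2.08 -0.05  1.02  1.74] j2 -0.09 j3 0.82 err 0.0 [ 0.452 -0.143  0.108]
lift [-0.58 -0.02  0.81  2.01  0.02  1.15  1.68] j2 -0.02 j3 0.82 err 0.0 [ 0.452 -0.143  0.168]
mk [-0.46 -0.21  0.92  2.1   0.18  1.18  1.83] j2 -0.21 j3 0.92 err 0.0 [ 0.357 -0.248  0.168]
dn [-0.48  0.05  1.03  2.24 -0.05  0.88  2.03] j2 -0.21 j3 1.03 err 0.0 [ 0.357 -0.248  0.048]
```

Emit:
apply_moves(rows=[{"x": 3,"y": 3,"z": -12,"ax": 0,"ay": 0,"az": 0,"gripper": 1},{"x": 10,"y": 9,"z": -13,"ax": 0,"ay": 0,"az": 0,"gripper": 1},{"x": 15,"y": 13,"z": -13,"ax": 0,"ay": 0,"az": 0,"gripper": 1},{"x": 17,"y": 14,"z": -12,"ax": 0,"ay": 0,"az": 0,"gripper": 1},{"x": 25,"y": 18,"z": -5,"ax": 0,"ay": 0,"az": 0,"gripper": 1}])

```text
clock: 31.55
position: [0.454, -0.0554, 0.2838]
ee_rot: [0.417, 0.909, 0.001, 0.0]
ft_force: [1.4, 0.2, 0.7]
grip_width: -0.001
grasp_force: 0.0
```

Emit:
apply_moves(rows=[{"x": 31,"y": 22,"z": -5,"ax": 0,"ay": 0,"az": 0,"gripper": 1},{"x": 31,"y": 22,"z": -5,"ax": 0,"ay": 0,"az": 0,"gripper": 1},{"x": 31,"y": 22,"z": -5,"ax": 0,"ay": 0,"az": 0,"gripper": 1},{"x": 31,"y": 22,"z": -5,"ax": 0,"ay": 0,"az": 0,"gripper": 1},{"x": 31,"y": 22,"z": -5,"ax": 0,"ay": 0,"az": 0,"gripper": 1}])

```text
clock: 31.97
position: [0.4334, 0.1361, 0.3074]
ee_rot: [0.415, 0.91, -0.0, -0.001]
ft_force: [-0.0, -0.5, 0.3]
grip_width: -0.004
grasp_force: 0.0
```

Emit:
apply_moves(rows=[{"x": 31,"y": 22,"z": 0,"ax": 0,"ay": 0,"az": 0,"gripper": 1},{"x": 31,"y": 22,"z": 0,"ax": 0,"ay": 0,"az": 0,"gripper": 1},{"x": 31,"y": 22,"z": 0,"ax": 0,"ay": 0,"az": 0,"gripper": 1},{"x": 31,"y": 22,"z": 0,"ax": 0,"ay": 0,"az": 0,"gripper": 1},{"x": 31,"y": 22,"z": 0,"ax": 0,"ay": 0,"az": 0,"gripper": 1}])

```text
clock: 32.38
position: [0.4138, 0.3259, 0.3066]
ee_rot: [0.415, 0.91, -0.0, -0.001]
ft_force: [0.5, -0.7, 0.3]
grip_width: -0.003
grasp_force: 0.0
```

Emit:
apply_moves(rows=[{"x": 20,"y": 12,"z": 0,"ax": 0,"ay": 0,"az": 0,"gripper": 1},{"x": 0,"y": 0,"z": 0,"ax": 0,"ay": 0,"az": 0,"gripper": 1},{"x": -34,"y": 5,"z": 0,"ax": 0,"ay": 0,"az": 0,"gripper": 1},{"x": -34,"y": 5,"z": 0,"ax": 0,"ay": 0,"az": 0,"gripper": 1},{"x": -34,"y": 5,"z": 0,"ax": 0,"ay": 0,"az": 0,"gripper": 1}])

```text
clock: 32.8
position: [0.4895, 0.279, 0.3064]
ee_rot: [0.414, 0.91, -0.0, -0.001]
ft_force: [-0.5, 1.0, 0.5]
grip_width: 0.003
grasp_force: 0.0
```

Emit:
apply_moves(rows=[{"x": -34,"y": 5,"z": 0,"ax": 0,"ay": 0,"az": 0,"gripper": 1},{"x": -34,"y": 5,"z": 0,"ax": 0,"ay": 0,"az": 0,"gripper": 1},{"x": -34,"y": 5,"z": 0,"ax": 0,"ay": 0,"az": 0,"gripper": 1},{"x": -34,"y": 5,"z": 0,"ax": 0,"ay": 0,"az": 0,"gripper": 1},{"x": -34,"y": 5,"z": 0,"ax": 0,"ay": 0,"az": 0,"gripper": 1}])

```text
clock: 33.22
position: [0.6208, 0.1669, 0.3055]
ee_rot: [0.415, 0.91, -0.0, -0.002]
ft_force: [-1.1, 0.8, 0.9]
grip_width: 0.001
grasp_force: 0.0
```

Emit:
apply_moves(rows=[{"x": 0,"y": 0,"z": 0,"ax": 0,"ay": 0,"az": -7,"gripper": 1},{"x": 0,"y": 0,"z": 0,"ax": 0,"ay": 0,"az": -7,"gripper": 1},{"x": 0,"y": 0,"z": 0,"ax": 0,"ay": 0,"az": -7,"gripper": 1},{"x": 0,"y": 0,"z": 0,"ax": 0,"ay": 0,"az": -7,"gripper": 1},{"x": 0,"y": 0,"z": 0,"ax": 0,"ay": 0,"az": -7,"gripper": 1}])

```text
clock: 33.63
position: [0.6198, 0.1678, 0.3057]
ee_rot: [0.119, 0.993, 0.0, -0.002]
ft_force: [-0.4, -0.1, 0.1]
grip_width: -0.0
grasp_force: 0.0
```

Emit:
apply_moves(rows=[{"x": 0,"y": 0,"z": 0,"ax": 0,"ay": 0,"az": -7,"gripper": 1},{"x": 0,"y": 0,"z": 0,"ax": 0,"ay": 0,"az": 0,"gripper": 1},{"x": 0,"y": 0,"z": 0,"ax": 0,"ay": 0,"az": 0,"gripper": 1}])

```text
clock: 33.88
position: [0.6198, 0.1675, 0.3058]
ee_rot: [0.063, 0.998, 0.0, -0.001]
ft_force: [-0.1, -0.6, -0.1]
grip_width: 0.005
grasp_force: 0.0
```

```bash
python3 - <<'E'
from h import *
plan([.646,-.108,.33],173)
t=cam("top");B=(.48,.71,-.1,.13); print("pan",bulbs(t,.165,B))
E
```

```text
pos [0.6198 0.1675 0.3058] alpha 172.8 shift [ -60.4 -270.   -24.4] n 8 per row [ -7.6 -33.8  -3. ] tilt [-0.002  0.001] F [-0.1 -0.6 -0.1] w 0.005 gf 0.0 t 33.9 j [-0.9   0.43  0.81  1.34 -0.31  1.5   1.33]
az -0.2 shift after turn [ -59.5 -270.2  -24.4]
pan [(0.6377, 0.072, 118), (0.6359, 0.0036, 121), (0.5582, 0.0731, 125), (0.5585, 0.0031, 126)]
```

Emit:
apply_moves(rows=[{"x": -7,"y": -34,"z": -3,"ax": 0,"ay": 0,"az": 0,"gripper": 1},{"x": -8,"y": -34,"z": -3,"ax": 0,"ay": 0,"az": 0,"gripper": 1},{"x": -7,"y": -34,"z": -3,"ax": 0,"ay": 0,"az": 0,"gripper": 1},{"x": -8,"y": -34,"z": -3,"ax": 0,"ay": 0,"az": 0,"gripper": 1},{"x": -7,"y": -34,"z": -3,"ax": 0,"ay": 0,"az": 0,"gripper": 1}])

```text
clock: 34.35
position: [0.6362, -0.0074, 0.3211]
ee_rot: [0.062, 0.998, 0.0, -0.001]
ft_force: [0.8, -0.7, 0.5]
grip_width: 0.004
grasp_force: 0.0
```

Emit:
apply_moves(rows=[{"x": -8,"y": -34,"z": -3,"ax": 0,"ay": 0,"az": 0,"gripper": 1},{"x": -8,"y": -34,"z": -3,"ax": 0,"ay": 0,"az": 0,"gripper": 1},{"x": -7,"y": -32,"z": -3,"ax": 0,"ay": 0,"az": 0,"gripper": 1},{"x": 24,"y": -8,"z": 0,"ax": 0,"ay": 0,"az": 0,"gripper": 1},{"x": 26,"y": -9,"z": 10,"ax": 0,"ay": 0,"az": 0,"gripper": 1}])

```text
clock: 34.77
position: [0.5955, -0.1225, 0.3201]
ee_rot: [0.065, 0.998, -0.001, -0.001]
ft_force: [-0.3, 0.3, 1.3]
grip_width: -0.0
grasp_force: 0.0
```

Emit:
apply_moves(rows=[{"x": 26,"y": -9,"z": 10,"ax": 0,"ay": 0,"az": 0,"gripper": 1},{"x": 26,"y": -9,"z": 10,"ax": 0,"ay": 0,"az": 0,"gripper": 1},{"x": 26,"y": -9,"z": 10,"ax": 0,"ay": 0,"az": 0,"gripper": 1},{"x": 28,"y": -9,"z": 10,"ax": 0,"ay": 0,"az": 0,"gripper": 1},{"x": 28,"y": -9,"z": 10,"ax": 0,"ay": 0,"az": 0,"gripper": 1}])

```text
clock: 35.18
position: [0.4558, -0.1478, 0.2692]
ee_rot: [0.062, 0.998, -0.0, -0.001]
ft_force: [-0.4, 0.6, 0.0]
grip_width: -0.002
grasp_force: 0.0
```

Emit:
apply_moves(rows=[{"x": 0,"y": 0,"z": 0,"ax": 0,"ay": 0,"az": 7,"gripper": 1},{"x": 0,"y": 0,"z": 0,"ax": 0,"ay": 0,"az": 7,"gripper": 1},{"x": 0,"y": 0,"z": 0,"ax": 0,"ay": 0,"az": 7,"gripper": 1},{"x": 0,"y": 0,"z": 0,"ax": 0,"ay": 0,"az": 0,"gripper": 1},{"x": 0,"y": 0,"z": 0,"ax": 0,"ay": 0,"az": 0,"gripper": 1}])

```text
clock: 35.6
position: [0.457, -0.1477, 0.2702]
ee_rot: [0.24, 0.971, 0.0, -0.001]
ft_force: [-0.0, -0.1, -0.5]
grip_width: 0.002
grasp_force: 0.0
```

```bash
python3 - <<'E'
from h import *
plan([.456,-.147,.235],152)
E
```

```text
pos [ 0.457  -0.1477  0.2702] alpha 152.2 shift [ 1.1  0.2 35.2] n 2 per row [ 0.6  0.1 17.6] tilt [-0.002  0.001] F [-0.  -0.1 -0.5] w 0.002 gf 0.0 t 35.6 j [-0.71 -0.07  0.91  1.82  0.05  1.36  1.27]
az 0.2 shift after turn [ 1.1  0.2 35.2]
```

Emit:
apply_moves(rows=[{"x": 0,"y": 0,"z": 20,"ax": 0,"ay": 0,"az": 0,"gripper": 1},{"x": 0,"y": 0,"z": 18,"ax": 0,"ay": 0,"az": 0,"gripper": 1},{"x": 0,"y": 0,"z": 8,"ax": 0,"ay": 0,"az": 0,"gripper": 1},{"x": 0,"y": 0,"z": 6,"ax": 0,"ay": 0,"az": 0,"gripper": 1},{"x": 0,"y": 0,"z": 6,"ax": 0,"ay": 0,"az": 0,"gripper": 1}])

```text
clock: 36.02
position: [0.4572, -0.148, 0.2123]
ee_rot: [0.24, 0.971, -0.0, -0.0]
ft_force: [-0.0, -0.6, 4.4]
grip_width: -0.0
grasp_force: 1.8
```

Emit:
apply_moves(rows=[{"x": 0,"y": 0,"z": 7,"ax": 0,"ay": 0,"az": 0,"gripper": 1},{"x": 0,"y": 0,"z": 7,"ax": 0,"ay": 0,"az": 0,"gripper": 1},{"x": 0,"y": 0,"z": 7,"ax": 0,"ay": 0,"az": 0,"gripper": 1},{"x": 0,"y": 0,"z": 7,"ax": 0,"ay": 0,"az": 0,"gripper": 1},{"x": 0,"y": 0,"z": 7,"ax": 0,"ay": 0,"az": 0,"gripper": 1}])

```text
clock: 36.43
position: [0.4569, -0.1479, 0.1765]
ee_rot: [0.241, 0.971, -0.0, -0.001]
ft_force: [0.3, -0.9, 3.7]
grip_width: -0.0
grasp_force: 1.8
```

```bash
python3 - <<'E'
from h import *
plan([.456,-.147,.11],152)
E
```

```text
pos [ 0.4569 -0.1479  0.1765] alpha 152.1 shift [ 1.1  0.4 66.5] n 2 per row [ 0.6  0.2 33.2] tilt [-0.001  0.   ] F [ 0.3 -0.9  3.7] w -0.0 gf 1.8 t 36.4 j [-0.68  0.05  0.94  1.96 -0.05  1.15  1.36]
az 0.1 shift after turn [ 1.1  0.4 66.5]
```

Emit:
apply_moves(rows=[{"x": 0,"y": 0,"z": 7,"ax": 0,"ay": 0,"az": 0,"gripper": 1},{"x": 0,"y": 0,"z": 7,"ax": 0,"ay": 0,"az": 0,"gripper": 1},{"x": 0,"y": 0,"z": 7,"ax": 0,"ay": 0,"az": 0,"gripper": 1},{"x": 0,"y": 0,"z": 7,"ax": 0,"ay": 0,"az": 0,"gripper": 1},{"x": 0,"y": 0,"z": 7,"ax": 0,"ay": 0,"az": 0,"gripper": 1}])

```text
clock: 36.85
position: [0.4567, -0.147, 0.1413]
ee_rot: [0.241, 0.971, 0.0, -0.001]
ft_force: [0.5, 1.5, 3.5]
grip_width: -0.001
grasp_force: 1.8
```

Emit:
apply_moves(rows=[{"x": 0,"y": 0,"z": 7,"ax": 0,"ay": 0,"az": 0,"gripper": 1},{"x": 0,"y": 0,"z": 6,"ax": 0,"ay": 0,"az": 0,"gripper": 1},{"x": 0,"y": 0,"z": 5,"ax": 0,"ay": 0,"az": 0,"gripper": 1},{"x": 0,"y": 0,"z": 4,"ax": 0,"ay": 0,"az": 0,"gripper": 1},{"x": 0,"y": 0,"z": 3,"ax": 0,"ay": 0,"az": 0,"gripper": 1}])

```text
clock: 37.27
position: [0.4565, -0.1478, 0.1165]
ee_rot: [0.241, 0.971, -0.0, -0.001]
ft_force: [-0.3, -0.3, 2.8]
grip_width: -0.001
grasp_force: 0.9
```

```bash
python3 - <<'E'
from h import *
plan([.456,-.147,.11],152)
s=cam("scene"); t=cam("top")
cv2.imwrite("pics/f1.png",np.hstack([cv2.resize(t["color"][140:300,230:420],(400,340)),cv2.resize(s["color"][120:310,130:350],(400,340))])[:,:,::-1])
E
```

```text
pos [ 0.4565 -0.1478  0.1165] alpha 152.1 shift [0.8 0.5 6.5] n 1 per row [0.8 0.5 6.5] tilt [-0.002  0.   ] F [-0.3 -0.3  2.8] w -0.001 gf 0.9 t 37.3 j [-0.64  0.17  0.94  2.02 -0.16  1.03  1.46]
az 0.1 shift after turn [0.8 0.5 6.5]
```

View pics/f1.png

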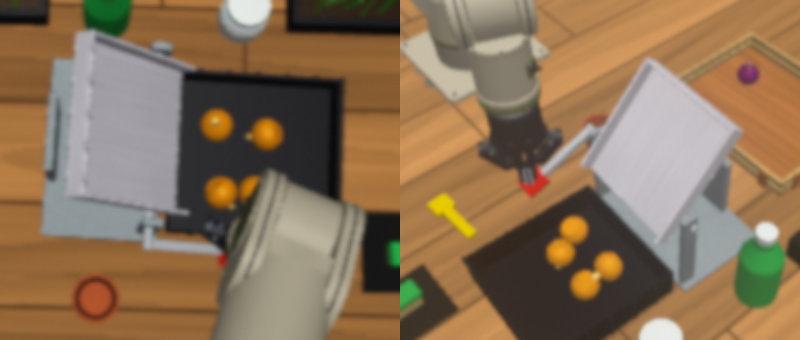

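All four bulbs slid into the crate, shown by the scene crop at about (574,230), (560,252), (608,266) and (585,285). I'll press on to the stop.

Emit:
apply_moves(rows=[{"x": 0,"y": 0,"z": 3,"ax": 0,"ay": 0,"az": 0,"gripper": 1},{"x": 0,"y": 0,"z": 3,"ax": 0,"ay": 0,"az": 0,"gripper": 1},{"x": 0,"y": 0,"z": 2,"ax": 0,"ay": 0,"az": 0,"gripper": 1},{"x": 0,"y": 0,"z": 0,"ax": 0,"ay": 0,"az": 0,"gripper": 1}])

```text
clock: 37.7
position: [0.4569, -0.1476, 0.1091]
ee_rot: [0.241, 0.971, 0.0, -0.001]
ft_force: [-1.6, 0.9, 6.5]
grip_width: -0.001
grasp_force: 2.7
```

```bash
python3 - <<'E'
from h import *
plan([.456,-.147,.11],152)
E
```

```text
pos [ 0.4569 -0.1476  0.1091] alpha 152.1 shift [ 1.1  0.1 -0.9] n 1 per row [ 1.1  0.1 -0.9] tilt [-0.001  0.001] F [-1.6  0.9  6.5] w -0.001 gf 2.7 t 37.7 j [-0.63  0.19  0.93  2.03 -0.18  1.01  1.47]
az 0.1 shift after turn [ 1.1  0.1 -0.9]
```

Emit:
apply_moves(rows=[{"x": 0,"y": 0,"z": 3,"ax": 0,"ay": 0,"az": 0,"gripper": 1},{"x": 0,"y": 0,"z": 0,"ax": 0,"ay": 0,"az": 0,"gripper": 1},{"x": 0,"y": 0,"z": -8,"ax": 0,"ay": 0,"az": 0,"gripper": 1},{"x": 0,"y": 0,"z": -10,"ax": 0,"ay": 0,"az": 0,"gripper": 1},{"x": 0,"y": 0,"z": -10,"ax": 0,"ay": 0,"az": 0,"gripper": 1}])

```text
clock: 38.12
position: [0.4565, -0.1481, 0.1346]
ee_rot: [0.241, 0.971, -0.0, -0.001]
ft_force: [-0.2, -1.1, 0.8]
grip_width: 0.002
grasp_force: 0.7
```

Emit:
apply_moves(rows=[{"x": 0,"y": 0,"z": -10,"ax": 0,"ay": 0,"az": 0,"gripper": 1},{"x": 0,"y": 0,"z": -10,"ax": 0,"ay": 0,"az": 0,"gripper": 1},{"x": 0,"y": 0,"z": -10,"ax": 0,"ay": 0,"az": 0,"gripper": 1},{"x": 0,"y": 0,"z": -10,"ax": 0,"ay": 0,"az": 0,"gripper": 1},{"x": 0,"y": 0,"z": -10,"ax": 0,"ay": 0,"az": 0,"gripper": 1}])

```text
clock: 38.53
position: [0.4569, -0.1472, 0.1851]
ee_rot: [0.241, 0.971, 0.0, -0.001]
ft_force: [0.1, 1.4, 1.5]
grip_width: -0.001
grasp_force: 0.9
```

Emit:
apply_moves(rows=[{"x": 0,"y": 0,"z": -10,"ax": 0,"ay": 0,"az": 0,"gripper": 1},{"x": 0,"y": 0,"z": -10,"ax": 0,"ay": 0,"az": 0,"gripper": 1},{"x": 0,"y": 0,"z": -10,"ax": 0,"ay": 0,"az": 0,"gripper": 1},{"x": 0,"y": 0,"z": -10,"ax": 0,"ay": 0,"az": 0,"gripper": 1},{"x": 0,"y": 0,"z": -15,"ax": 0,"ay": 0,"az": 0,"gripper": 1}])

```text
clock: 38.95
position: [0.4564, -0.1478, 0.2394]
ee_rot: [0.241, 0.971, -0.0, -0.001]
ft_force: [0.5, -0.1, -0.3]
grip_width: -0.001
grasp_force: 0.0
```

```bash
cat >> h.py <<'E'
def marker(c,z=.012,amin=80):
    h=cv2.cvtColor(c["color"],cv2.COLOR_RGB2HSV); m=cv2.inRange(h,np.array((24,170,130)),np.array((34,255,255)))
    n,l,s,_=cv2.connectedComponentsWithStats(m)
    for i in range(1,n):
        if s[i,4]<amin: continue
        ys,xs=np.nonzero(l==i); P=np.array([px(c,u,v,z)[:2] for u,v in zip(xs,ys)]); m0=P.mean(0)
        w,v=np.linalg.eigh(np.cov(P.T)); a=v[:,1]; pr=(P-m0)@a
        if (pr**3).mean()<0 : a=-a; pr=-pr   # long tail = stem at +pr
        a=-a; print("marker px",s[i].tolist(),"cen",m0.round(4),"axis(head) deg",np.degrees(np.arctan2(a[1],a[0])).round(1),"ext",((P-m0)@a).min().round(4),((P-m0)@a).max().round(4))
E
python3 - <<'E'
from h import *
plan([.36,-.25,.2],175)
t=cam("top"); s=cam("scene"); marker(t); marker(s)
print([b for b in bulbs(t,.03,(.45,.72,-.31,-.05))])
E
```

```text
pos [ 0.4564 -0.1478  0.2394] alpha 152.1 shift [  37.3 -135.4   39.7] n 5 per row [  7.5 -27.1   7.9] tilt [-0.003 -0.   ] F [ 0.5 -0.1 -0.3] w -0.001 gf 0.0 t 39.0 j [-0.71 -0.04  0.93  1.87  0.03  1.3   1.29]
az -22.9 shift after turn [  87.  -110.2   39.7]
marker px [146, 229, 25, 24, 216] cen [ 0.3611 -0.2554] axis(head) deg -175.8 ext -0.0636 0.0466
[(0.6387, -0.1252, 89), (0.5924, -0.2491, 32), (0.5263, -0.0992, 34)]
```

```bash
cat > s6.py <<'E'
from s3 import rep,path,go
q=[-.71,-.04,.93,1.87,.03,1.3,1.29]
a=path("AX",[("rot",(5,0,0,0,32)),("mv",(6,-89,-107,-40,0)),("down",(6,0,0,-185,0)),("up",(6,0,0,190,0)),("mv",(6,180,-20,30,0)),("rot",(5,0,0,0,-90)),("dn",(5,0,0,-150,0))],q)
b=path("BX",[("mv",(6,-89,-107,-40,0)),("down",(6,0,0,-100,0)),("rot",(5,0,0,0,32)),("down",(6,0,0,-85,0)),("up",(6,0,0,190,0)),("mv",(6,180,-20,30,0)),("rot",(5,0,0,0,-90)),("dn",(5,0,0,-150,0))],q)
E
python3 s6.py | sed -n '/^AX/,$p'
```

```text
AX
rot [-0.73 -0.04  0.95  1.87  0.03  1.3   1.85] j2 -0.04 j3 0.95 err 0.0 [ 0.463 -0.146  0.236]
mv [-0.62 -0.2   1.05  2.01  0.19  1.24  2.  ] j2 -0.2 j3 1.05 err 0.0 [ 0.374 -0.253  0.196]
down [-0.52  0.28  1.09  2.22 -0.34  0.82  2.43] j2 -0.2 j3 1.2 err 0.0 [ 0.374 -0.253  0.011]
up [-0.73 -0.26  1.13  2.    0.25  1.27  1.94] j2 -0.26 j3 1.29 err 0.0002 [ 0.374 -0.253  0.201]
mv [-0.4   0.52  1.1   1.52 -0.46  1.39  2.37] j2 -0.26 j3 1.3 err 0.0011 [ 0.554 -0.273  0.231]
rot [-0.48  0.63  1.29  1.52 -0.61  1.45  0.9 ] j2 0.52 j3 1.29 err 0.0 [ 0.554 -0.273  0.231]
dn [-0.46  0.76  1.17  1.7  -0.75  1.21  0.98] j2 0.63 j3 1.29 err 0.0 [ 0.554 -0.273  0.081]
BX
mv [-0.6  -0.2   1.04  2.01  0.18  1.24  1.45] j2 -0.2 j3 1.04 err 0.0 [ 0.374 -0.253  0.196]
down [-0.63 -0.    1.16  2.15 -0.    1.    1.61] j2 -0.2 j3 1.16 err 0.0 [ 0.374 -0.253  0.096]
rot [-0.63 -0.    1.16  2.15  0.    1.    2.16] j2 -0.0 j3 1.16 err 0.0 [ 0.374 -0.253  0.096]
down [-0.49  0.27  1.06  2.22 -0.32  0.82  2.42] j2 -0.0 j3 1.16 err 0.0 [ 0.374 -0.253  0.011]
up [-0.68 -0.24  1.1   2.    0.22  1.26  1.97] j2 -0.24 j3 1.22 err 0.0001 [ 0.374 -0.253  0.201]
mv [-0.38  0.5   1.07  1.52 -0.44  1.38  2.35] j2 -0.24 j3 1.22 err 0.0003 [ 0.554 -0.273  0.231]
rot [-0.47  0.61  1.26  1.52 -0.59  1.44  0.88] j2 0.5 j3 1.26 err 0.0 [ 0.554 -0.273  0.231]
dn [-0.45  0.74  1.15  1.7  -0.72  1.19  0.96] j2 0.61 j3 1.26 err 0.0 [ 0.554 -0.273  0.081]
```

Emit:
apply_moves(rows=[{"x": 5,"y": -27,"z": 0,"ax": 0,"ay": 0,"az": 0,"gripper": 1},{"x": 6,"y": -27,"z": 5,"ax": 0,"ay": 0,"az": 0,"gripper": 1},{"x": 6,"y": -27,"z": 15,"ax": 0,"ay": 0,"az": 0,"gripper": 0.5},{"x": 6,"y": -27,"z": 20,"ax": 0,"ay": 0,"az": 0,"gripper": 0.5},{"x": 6,"y": -28,"z": 20,"ax": 0,"ay": 0,"az": 0,"gripper": 0.5}])

```text
clock: 39.47
position: [0.3665, -0.2552, 0.1784]
ee_rot: [0.241, 0.971, 0.0, -0.0]
ft_force: [0.3, -0.6, 0.3]
grip_width: 0.418
grasp_force: 0.0
```

Emit:
apply_moves(rows=[{"x": 0,"y": 0,"z": 15,"ax": 0,"ay": 0,"az": -7,"gripper": 0.5},{"x": 0,"y": 0,"z": 15,"ax": 0,"ay": 0,"az": -7,"gripper": 0.5},{"x": 0,"y": 0,"z": 10,"ax": 0,"ay": 0,"az": -7,"gripper": 0.5},{"x": 0,"y": 0,"z": 0,"ax": 0,"ay": 0,"az": -7,"gripper": 0.5},{"x": 0,"y": 0,"z": 0,"ax": 0,"ay": 0,"az": -4,"gripper": 0.5}])

```text
clock: 39.88
position: [0.3666, -0.2544, 0.1383]
ee_rot: [-0.039, 0.999, -0.0, -0.002]
ft_force: [-0.3, -0.2, 0.0]
grip_width: 0.502
grasp_force: 0.0
```

Emit:
apply_moves(rows=[{"x": 0,"y": 0,"z": 0,"ax": 0,"ay": 0,"az": 0,"gripper": 0.5},{"x": 0,"y": 0,"z": 0,"ax": 0,"ay": 0,"az": 0,"gripper": 0.5}])

```text
clock: 40.05
position: [0.3673, -0.2544, 0.139]
ee_rot: [-0.035, 0.999, 0.0, -0.001]
ft_force: [0.3, -0.2, -0.1]
grip_width: 0.498
grasp_force: 0.0
```

```bash
python3 - <<'E'
from h import *
plan([.367,-.255,.014],184.2)
t=cam("top"); s=cam("scene"); w=cam("wrist"); 
for n,c in(("t",t),("s",s),("w",w)): print(n); marker(c)
print([b for b in bulbs(t,.03,(.45,.72,-.31,-.05))])
cv2.imwrite("pics/g1.png",np.hstack([cv2.resize(w["color"],(440,330)),cv2.resize(s["color"][200:360,150:320],(350,330))])[:,:,::-1])
E
```

```text
pos [ 0.3673 -0.2544  0.139 ] alpha -176.0 shift [ 1.00e-01 -6.00e-01  1.25e+02] n 4 per row [ 0.  -0.2 31.2] tilt [-0.002  0.   ] F [ 0.3 -0.2 -0.1] w 0.498 gf 0.0 t 40.0 j [-0.68 -0.03  1.2   2.08  0.03  1.07  2.15]
az -0.2 shift after turn [ 1.00e-01 -6.00e-01  1.25e+02]
t
marker px [370, 275, 8, 16, 99] cen [ 0.3935 -0.2495] axis(head) deg 4.7 ext -0.0219 0.0214
marker px [369, 300, 13, 13, 146] cen [ 0.3258 -0.2548] axis(head) deg -95.0 ext -0.0189 0.0174
s
marker px [146, 229, 25, 24, 216] cen [ 0.3611 -0.2554] axis(head) deg -175.8 ext -0.0636 0.0466
w
[(0.6385, -0.1255, 98), (0.5837, -0.246, 103), (0.5357, -0.2655, 96), (0.5267, -0.0996, 37)]
```

View pics/g1.png

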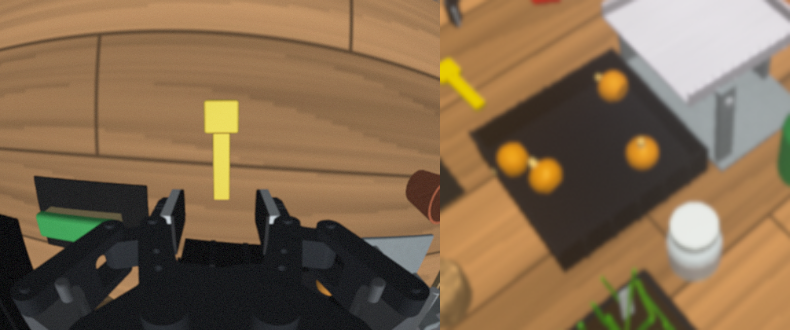

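```bash
python3 - <<'E'
from h import *
w=cam("wrist"); k=560/440
for u,v in((221,100),(222,133),(221,199)): print(px(w,u*k,v*k,.012))
E
```

```text
[ 0.3099 -0.2555  0.012 ]
[ 0.3435 -0.2521  0.012 ]
[ 0.4167 -0.2478  0.012 ]
```

Emit:
apply_moves(rows=[{"x": 0,"y": 3,"z": 35,"ax": 0,"ay": 0,"az": 0,"gripper": 0.5},{"x": 0,"y": 0,"z": 35,"ax": 0,"ay": 0,"az": 0,"gripper": 0.5},{"x": 0,"y": 0,"z": 30,"ax": 0,"ay": 0,"az": 0,"gripper": 0.5},{"x": 0,"y": 0,"z": 18,"ax": 0,"ay": 0,"az": 0,"gripper": 0.5},{"x": 0,"y": 0,"z": 5,"ax": 0,"ay": 0,"az": 0,"gripper": 0.5}])

```text
clock: 40.67
position: [0.3653, -0.2504, 0.0171]
ee_rot: [-0.036, 0.999, 0.001, -0.003]
ft_force: [-0.2, -0.3, 0.1]
grip_width: 0.498
grasp_force: 0.0
```

Emit:
apply_moves(rows=[{"x": 0,"y": 0,"z": 0,"ax": 0,"ay": 0,"az": 0,"gripper": 1},{"x": 0,"y": 0,"z": 0,"ax": 0,"ay": 0,"az": 0,"gripper": 1},{"x": 0,"y": 0,"z": 0,"ax": 0,"ay": 0,"az": 0,"gripper": 1},{"x": 0,"y": 0,"z": 0,"ax": 0,"ay": 0,"az": 0,"gripper": 1},{"x": 0,"y": 0,"z": 0,"ax": 0,"ay": 0,"az": 0,"gripper": 1}], newtons=40)

```text
clock: 41.08
position: [0.3684, -0.2511, 0.0209]
ee_rot: [-0.037, 0.999, 0.001, 0.0]
ft_force: [-0.8, -0.0, 8.2]
grip_width: 0.184
grasp_force: 40.2
```

```bash
python3 - <<'E'
from h import *
plan([.367,-.255,.12],184.2)
E
```

```text
pos [ 0.3684 -0.2511  0.0209] alpha -175.8 shift [  1.6  -3.7 -99.1] n 3 per row [  0.5  -1.2 -33. ] tilt [0.001 0.002] F [-0.8 -0.   8.2] w 0.184 gf 40.2 t 41.1 j [-0.42  0.36  1.04  2.18 -0.42  0.83  2.53]
az -0.0 shift after turn [  1.6  -3.7 -99.1]
```

Emit:
apply_moves(rows=[{"x": 0,"y": 0,"z": -5,"ax": 0,"ay": 0,"az": 0,"gripper": 1},{"x": 0,"y": 0,"z": -20,"ax": 0,"ay": 0,"az": 0,"gripper": 1},{"x": 0,"y": 0,"z": -30,"ax": 0,"ay": 0,"az": 7,"gripper": 1},{"x": 0,"y": 0,"z": -30,"ax": 0,"ay": 0,"az": 0,"gripper": 1},{"x": 0,"y": 0,"z": -20,"ax": 0,"ay": 0,"az": 0,"gripper": 1}])

```text
clock: 41.5
position: [0.3673, -0.2523, 0.1263]
ee_rot: [0.026, 1.0, -0.0, -0.001]
ft_force: [1.0, 1.0, 0.4]
grip_width: 0.177
grasp_force: 39.1
```

```bash
python3 - <<'E'
from h import *
plan([.606,-.251,.13],177.2)
E
sed -i 's/^q=.*/q=[-.55,-.03,1.1,2.08,.0,1.07,2.1]/; /^a=/,$d' s6.py; cat >> s6.py <<'E'
from h import get_obs
q=get_obs()["joint_pos"]
path("AX",[("mv",(7,238,0,10,0)),("mv",(3,0,65,0,0)),("dn",(5,0,0,-100,0))],q)
E
python3 s6.py | sed -n '/^AX/,$p'
```

```text
pos [ 0.3673 -0.2523  0.1263] alpha 177.0 shift [-238.3   13.7   -4.3] n 7 per row [-34.    2.   -0.6] tilt [-0.003 -0.   ] F [1.  1.  0.4] w 0.177 gf 39.1 t 41.5 j [-0.77  0.02  1.31  2.1  -0.02  1.04  2.07]
az -0.2 shift after turn [-238.3   12.9   -4.3]
AX
mv [-0.31  0.71  0.96  1.49 -0.6   1.26  2.25] j2 0.02 j3 1.31 err 0.0005 [ 0.62  -0.262  0.127]
mv [-0.45  0.66  0.99  1.56 -0.57  1.23  2.15] j2 0.66 j3 0.99 err 0.0 [ 0.62  -0.197  0.127]
dn [-0.42  0.76  0.91  1.64 -0.67  1.08  2.21] j2 0.66 j3 0.99 err 0.0 [ 0.62  -0.197  0.027]
```

Fine. I'll move outward over the crate.

Emit:
apply_moves(rows=[{"x": -34,"y": 2,"z": 0,"ax": 0,"ay": 0,"az": 0,"gripper": 1},{"x": -34,"y": 2,"z": 0,"ax": 0,"ay": 0,"az": 0,"gripper": 1},{"x": -34,"y": 2,"z": 0,"ax": 0,"ay": 0,"az": 0,"gripper": 1},{"x": -34,"y": 2,"z": 0,"ax": 0,"ay": 0,"az": 0,"gripper": 1},{"x": -34,"y": 2,"z": 0,"ax": 0,"ay": 0,"az": 0,"gripper": 1}])

```text
clock: 41.92
position: [0.523, -0.2487, 0.1261]
ee_rot: [0.025, 1.0, 0.002, -0.002]
ft_force: [-0.7, -1.3, 1.5]
grip_width: 0.186
grasp_force: 39.2
```

Emit:
apply_moves(rows=[{"x": -34,"y": 2,"z": 0,"ax": 0,"ay": 0,"az": 0,"gripper": 1},{"x": -34,"y": 2,"z": 0,"ax": 0,"ay": 0,"az": 0,"gripper": 1},{"x": 0,"y": 22,"z": 0,"ax": 0,"ay": 0,"az": 0,"gripper": 1},{"x": 0,"y": 20,"z": 0,"ax": 0,"ay": 0,"az": 0,"gripper": 1},{"x": 0,"y": 0,"z": 0,"ax": 0,"ay": 0,"az": 0,"gripper": 1}])

```text
clock: 42.33
position: [0.5928, -0.2027, 0.1252]
ee_rot: [0.024, 1.0, 0.002, -0.003]
ft_force: [0.6, 0.7, -0.5]
grip_width: 0.185
grasp_force: 39.2
```

```bash
python3 - <<'E'
from h import *
plan([.606,-.186,.024],177.2)
w=cam("wrist"); t=cam("top"); s=cam("scene")
for c,am in((w,200),(t,30),(s,30)): print(bulbs(c,.028,(.47,.71,-.31,-.05),am))
cv2.imwrite("pics/g2.png",np.hstack([cv2.resize(w["color"],(440,330)),cv2.resize(s["color"][200:360,150:320],(350,330))])[:,:,::-1])
E
```

```text
pos [ 0.5928 -0.2027  0.1252] alpha 177.3 shift [-13.   16.8 101.2] n 3 per row [-4.3  5.6 33.7] tilt [-0.006  0.004] F [ 0.6  0.7 -0.5] w 0.185 gf 39.2 t 42.3 j [-0.45  0.61  0.98  1.63 -0.54  1.2   2.18]
az 0.1 shift after turn [-13.   16.8 101.2]
[(0.5257, -0.0876, 1925), (0.5354, -0.2653, 2277), (0.5864, -0.2446, 1959), (0.6364, -0.1258, 1524)]
[(0.6394, -0.1254, 83), (0.5276, -0.0991, 30)]
[(0.5249, -0.0914, 110), (0.6423, -0.1287, 142), (0.5355, -0.2652, 143), (0.5844, -0.2461, 152)]
```

View pics/g2.png

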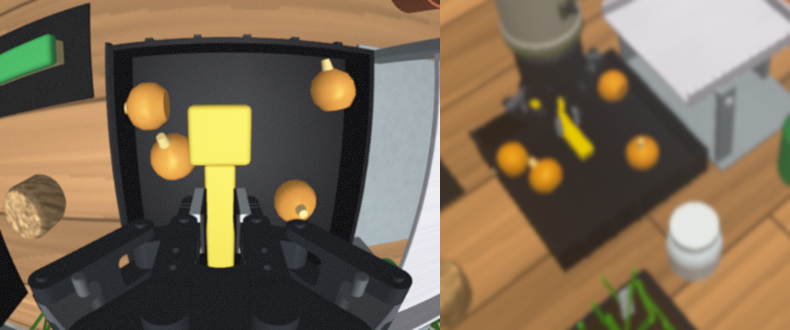

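Emit:
apply_moves(rows=[{"x": -13,"y": 15,"z": 0,"ax": 0,"ay": 0,"az": 0,"gripper": 1},{"x": 0,"y": 0,"z": 0,"ax": 0,"ay": 0,"az": 0,"gripper": 1},{"x": 0,"y": 0,"z": 30,"ax": 0,"ay": 0,"az": 0,"gripper": 1},{"x": 0,"y": 0,"z": 30,"ax": 0,"ay": 0,"az": 0,"gripper": 1},{"x": 0,"y": 0,"z": 0,"ax": 0,"ay": 0,"az": 0,"gripper": 1}])

```text
clock: 42.9
position: [0.6018, -0.192, 0.0608]
ee_rot: [0.026, 1.0, 0.002, -0.006]
ft_force: [0.3, 0.0, -1.6]
grip_width: 0.182
grasp_force: 39.2
```

```bash
python3 - <<'E'
from h import *
plan([.606,-.187,.026],177.2)
E
```

```text
pos [ 0.6018 -0.192   0.0608] alpha 177.0 shift [-4.3  5.1 34.8] n 2 per row [-2.2  2.6 17.4] tilt [-0.011  0.005] F [ 0.3  0.  -1.6] w 0.182 gf 39.2 t 42.9 j [-0.42  0.7   0.92  1.66 -0.61  1.11  2.19]
az -0.2 shift after turn [-4.3  5.1 34.8]
```

Emit:
apply_moves(rows=[{"x": -4,"y": 5,"z": 10,"ax": 0,"ay": 0,"az": 0,"gripper": 1},{"x": 0,"y": 0,"z": 15,"ax": 0,"ay": 0,"az": 0,"gripper": 1},{"x": 0,"y": 0,"z": 6,"ax": 0,"ay": 0,"az": 0,"gripper": 1},{"x": 0,"y": 0,"z": 3,"ax": 0,"ay": 0,"az": 0,"gripper": 1},{"x": 0,"y": 0,"z": 0,"ax": 0,"ay": 0,"az": 0,"gripper": 1}])

```text
clock: 43.32
position: [0.6087, -0.1879, 0.0312]
ee_rot: [0.026, 1.0, 0.001, -0.003]
ft_force: [-0.1, 0.3, 0.4]
grip_width: 0.186
grasp_force: 39.2
```

Emit:
apply_moves(rows=[{"x": 0,"y": 0,"z": 1,"ax": 0,"ay": 0,"az": 0,"gripper": 1},{"x": 0,"y": 0,"z": 0,"ax": 0,"ay": 0,"az": 0,"gripper": 0.76},{"x": 0,"y": 0,"z": 0,"ax": 0,"ay": 0,"az": 0,"gripper": 0.72},{"x": 0,"y": 0,"z": 0,"ax": 0,"ay": 0,"az": 0,"gripper": 0.72},{"x": 0,"y": 0,"z": 0,"ax": 0,"ay": 0,"az": 0,"gripper": 0.72}])

```text
clock: 43.73
position: [0.609, -0.1878, 0.0307]
ee_rot: [0.026, 1.0, 0.001, -0.002]
ft_force: [0.0, 0.3, -0.1]
grip_width: 0.273
grasp_force: 0.0
```

Emit:
apply_moves(rows=[{"x": 0,"y": 0,"z": -5,"ax": 0,"ay": 0,"az": 0,"gripper": 0.72},{"x": 0,"y": 0,"z": -15,"ax": 0,"ay": 0,"az": 0,"gripper": 0.72},{"x": 0,"y": 0,"z": -30,"ax": 0,"ay": 0,"az": 0,"gripper": 0.72},{"x": 0,"y": 0,"z": -30,"ax": 0,"ay": 0,"az": 0,"gripper": 0.72},{"x": 0,"y": -20,"z": -20,"ax": 0,"ay": 0,"az": 0,"gripper": 0.72}])

```text
clock: 44.15
position: [0.6104, -0.2047, 0.134]
ee_rot: [0.024, 1.0, 0.002, -0.001]
ft_force: [0.8, 0.7, 0.0]
grip_width: 0.28
grasp_force: 0.0
```

Emit:
apply_moves(rows=[{"x": 0,"y": -30,"z": -15,"ax": 0,"ay": 0,"az": 0,"gripper": 0.5},{"x": 0,"y": -35,"z": -15,"ax": 0,"ay": 0,"az": 0,"gripper": 0.5},{"x": 0,"y": -35,"z": -15,"ax": 0,"ay": 0,"az": 0,"gripper": 0.5},{"x": 0,"y": -35,"z": 0,"ax": 0,"ay": 0,"az": 0,"gripper": 0.5},{"x": 0,"y": 0,"z": 0,"ax": 0,"ay": 0,"az": 0,"gripper": 0.5}])

```text
clock: 44.57
position: [0.5978, -0.3521, 0.178]
ee_rot: [0.031, 1.0, -0.001, -0.002]
ft_force: [-1.2, -1.2, -0.5]
grip_width: 0.497
grasp_force: 0.0
```

```bash
python3 - <<'E'
from h import *
plan([.606,-.187,.026],177.2)
t=cam("top"); s=cam("scene")
for c,am in((t,30),(s,30)): print(bulbs(c,.028,(.47,.71,-.31,-.05),am)); marker(c,.017,40)
cv2.imwrite("pics/g3.png",np.hstack([cv2.resize(t["color"],(440,330)),cv2.resize(s["color"][180:360,120:320],(350,330))])[:,:,::-1])
E
```

```text
pos [ 0.5978 -0.3521  0.178 ] alpha 176.5 shift [  1.4 165.7 151.6] n 7 per row [ 0.2 23.7 21.7] tilt [-0.004 -0.003] F [-1.2 -1.2 -0.5] w 0.497 gf 0.0 t 44.6 j [-0.14  0.7   0.97  1.37 -0.57  1.36  2.34]
az -0.7 shift after turn [ -0.7 165.7 151.6]
[(0.6392, -0.1255, 86), (0.5846, -0.2466, 94), (0.5377, -0.2654, 71), (0.5276, -0.0991, 30)]
marker px [345, 192, 13, 37, 311] cen [ 0.5948 -0.186 ] axis(head) deg 178.1 ext -0.0616 0.0459
[(0.5248, -0.0915, 114), (0.6422, -0.1286, 143), (0.5354, -0.2652, 144), (0.5845, -0.2462, 153)]
marker px [208, 264, 29, 32, 348] cen [ 0.6019 -0.1894] axis(head) deg 178.0 ext -0.0633 0.05
```

View pics/g3.png

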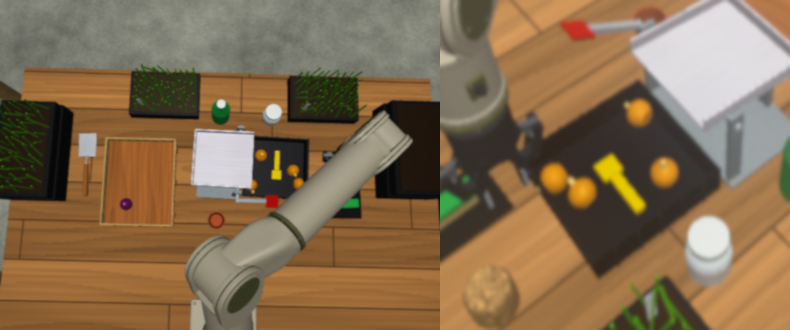

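The picture shows the marker and all four golden bulbs in the crate. The pan is down, the brush is on the mat, and the purple bulb is in the basket.

Emit:
apply_moves(rows=[{"x": 0,"y": 0,"z": -20,"ax": 0,"ay": 0,"az": 0,"gripper": 0.5},{"x": 0,"y": 0,"z": -20,"ax": 0,"ay": 0,"az": 0,"gripper": 0.5},{"x": 0,"y": 0,"z": 0,"ax": 0,"ay": 0,"az": 0,"gripper": 0.5},{"x": 0,"y": 0,"z": 0,"ax": 0,"ay": 0,"az": 0,"gripper": 0.5},{"x": 0,"y": 0,"z": 0,"ax": 0,"ay": 0,"az": 0,"gripper": 0.5}])

```text
clock: 45.08
position: [0.6022, -0.3417, 0.2148]
ee_rot: [0.025, 1.0, 0.002, -0.003]
ft_force: [0.0, -0.5, 0.6]
grip_width: 0.5
grasp_force: 0.0
```

```bash
python3 -c "
from h import *
t=cam('top'); print([(px(t,*b,.039),a) for b,a in blobs(t,(50,120,60),(75,255,255),60)[0]])
print(hand_in())"
```

```text
[(array([0.7947, 0.0295, 0.039 ]), 306), (array([ 0.465 , -0.4612,  0.039 ]), 186)]
the job is handed in; nothing more can be done
None
```

The job is handed in: the brush is on the mat, all four golden bulbs present and the plant marker are in the crate, the pan is back down, and the purple bulb is still in the basket.

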